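Fill the scent warmer from the heavy crock

ROBOT

A 6-joint arm with a two-finger parallel gripper is mounted at the origin on the work surface. World frame = base frame: x ahead of the robot, y to its left, z up, the work surface at z = 0. Lengths are in m, angles in rad, forces in N, time in s.
With the tool pointing down it reaches from about 0.375 to 0.9 m from the base axis. Payload 3.1 kg.
Tool frame: the origin (TCP) lies on the front face of the gripper's body, between the roots of the fingers; the fingertips stand 70 mm ahead of it and the grasp point (between the pads) lies 51 mm ahead of it; z points along the fingers, y is the line along which they close (so a half turn about z gives the same grasp; the last joint's range is limited). The gripper opens to 87 mm and grips with 3 to 60 N. Pads are 19 mm wide; open, the fingers measure 117 mm over their backs; the gripper's body (75 mm by 190 mm) begins 51 mm behind the grasp point.
Start: joints at [-1.399, 0.527, 1.433, -0, 1.181, -0.178], TCP at [0.215, -0.587, 0.292] pointing down, gripper open.
Joint ranges: [-3.08, 3.08], [-0.75, 2.2], [0.22, 2.44], [-1.43, 4.57], [0, 2.65], [-2.85, 2.85]. Speed limits (rad/s): [2.79, 2.79, 3.14, 3.14, 3.14, 3.14].

INTERFACE

Orientations are given as a unit quaternion [x, y, z, w].
In Python, from rig import robot, cams, ticket gives the robot as it stands. The module is installed in compiled form; this text tells all that it offers.
- The arm moves only by the shell command python3 -m crank 'ROWS' [FORCE]. ROWS is JSON, a list of rows, each a list of 7 numbers: the shift along the tool's x, y, z in cm, then the turn, a rotation vector about the tool's x, y, z in rad, then the closure, from 0 (fully open) to 1 (shut). A call has 1 to 5 rows; each row shifts and turns the commanded pose from where the row before left it, along the tool's axes as they then stand; what a row does not reach is not made up. A row lasts 1/8 s, in which the tool goes at most 62.5 mm and 10.7 degrees, less where a joint would pass 70% of its speed; a pose out of reach is approached as far as the arm can. A call is refused whole if a number of a shift passes 6.25 or a number of a turn 0.188, either way. A call with a gripper value outside its range is refused whole. The fingers move at their own pace and stop on an object; FORCE is the grip in N (left out, the last holds). Time passes only in rows, so rows that do not move let the fingers close. It gives the time, the measured TCP pose, the force, the opening and the grip force at its end, in the units of the state.
- robot.get_obs(): the state, without advancing time (a new reading comes with each control period).
- cams.camera(name): name is "scene" or "top"; returns the picture (400x640x3 uint8, red, green, blue); there is no depth.
- cams.camera_info(name): a dict with "intrinsics" (3x3 intrinsics, pixels), "pose" (4x4, takes a point from camera to world coordinates). Camera axes: x right, y down, z forward; pixel columns grow to the right and rows downward; lengths in m; the calibration is good to about 2 mm. A picture is of the moment at which its call begins. camera_info takes no time and is no camera call.
- ticket.hand_in(): hands the job in; it is judged then, once.
The state is a dict: "time": time; "q": joint angles; "joint_velocities": joint speeds; "joint_torque": joint torques, N m; "position": TCP position; "tool_rot": TCP orientation; "ft_force": force on the tool from outside, world axes, zero at the start; "moment": the same for the moment, N m; "grip_width": finger opening in m; "grip_force": force on a finger pad.
Only numpy, scipy, OpenCV 4.12 (cv2) and the standard library are available. Lean on these libraries where they do the work, as an engineer would, in place of code of your own. Each camera call takes 0.05 s, during which the arm holds its last target. There are 200 camera calls.

TASK

Fill the scent warmer for the night: take the lid off the heavy crock, rock the crock over on its base edge by its bar handle (never lift it off the chest) to pour its cedar balls into the warmer's tray, and stand it upright on the chest again. Put the cedar pucks lying on the dresser and any ball that was spilled into the tray too, and close the crock with its lid. Only once all the cedar is in the tray and the crock stands upright, turn the timer dial to the fourth click from off; leave the candle, coasters and clock where they are.

Things in the scene. Friction and masses are not known exactly. Their poses are not given: they have to be found in the camera images.
- chest: fixed little two-drawer wooden chest, a block 160 mm (its x) by 140 mm (its y) by 100 mm high, carrying the crock. Origin: centre of its underside, on the dresser. Its +y side faces the warmer, which stands right beside it (2 to 9 mm gap).
- tub_mouth (a point): centre of the rim plane of the crock: a heavy (1.4 to 1.8 kg) loose white stoneware tub with blue band, on the chest; round, 85 mm high, flaring straight from 100 mm diameter at the base to 170 mm at the rim; wall 9 mm, floor 12 mm. Rim plane 185 mm above the dresser when it stands on the chest. Axes: the crock's own, z up its axis, +y the way it pours (to the warmer's tray).
- tub_bar (a point): middle of the crock's brass bar handle: round, 12 mm thick, 80 mm long along the crock's x (68 mm free between its arms), 118 mm behind the crock's axis (at its -y) and 70 mm above its underside; 33 mm outside the rim. Axes as the crock's. Pinched from above with the fingers closing along the crock's y, the bar turns between the fingers as the crock rocks.
- tub_edge (a point): point of the crock's base edge on the pouring side, 50 mm from its axis along its +y, at its underside; axes as the crock's. It starts 2 to 18 mm short of the chest's edge. The crock rocks about it; from 68 degrees of tilt (flare 22) its wall lies on the chest's top and it rocks on over the chest's edge. The balls have all rolled out by 90 to 100 degrees.
- lid_knob (a point): middle of the brass knob (24 mm diameter, 28 mm tall) of the crock's loose round wooden lid, 22 mm above the underside of its flange (170 mm wide, 8 mm thick). A 134 mm wide plug below the flange enters the mouth 8 mm deep with about 4 mm of play: on the crock this point is 22 mm above the rim plane, on the dresser 30 mm up. 0.22 kg. It starts on the crock. z up.
- warmer: fixed white scent warmer. Origin: underside centre of its open tray, inside 160 mm (x) by 138 mm (y, -69 to +69 mm), floor 7 mm above the dresser, wall 22 mm high at -y (chest side), 30 mm high at -x and +x; at y = 69 mm the 50 mm high housing begins, to y = 164 mm, with the timer dial on top. z up.
- dial (a joint): timer dial, rad: 0 = off, white pointer at the red dot; grows clockwise seen from above; stops at 0 and 3.67. It has detents: one click each 30 degrees (0.524 rad), marked by blue dots, so the fourth click is 2.094 rad. Released between clicks it snaps to the nearer one; turning takes under 0.1 N m. It starts at or near off, the first or the second click.
- dial_grip (a point): on the dial's axis (118 mm along the warmer's +y from its origin), 82 mm above the dresser: middle of a black upright bar grip 42 mm long, 14 mm wide, reaching 12 mm above and 18 mm below this point, where a disc of 44 mm diameter lies. Axes turn with the dial: x runs along the bar, the white pointer is its -x half; z up.
- B1_center (a point): centre of a smooth cedar ball, 32 mm diameter, 14 g, that starts inside the crock (may be absent; 3 to 5 of them are there). Rolls on slopes over 14 degrees.
- B2_center (a point): centre of a smooth cedar ball, 32 mm diameter, 14 g, that starts inside the crock (may be absent; 3 to 5 of them are there). Rolls on slopes over 14 degrees.
- B3_center (a point): centre of a smooth cedar ball, 32 mm diameter, 14 g, that starts inside the crock (may be absent; 3 to 5 of them are there). Rolls on slopes over 14 degrees.
- B4_center (a point): centre of a smooth cedar ball, 32 mm diameter, 14 g, that starts inside the crock (may be absent; 3 to 5 of them are there). Rolls on slopes over 14 degrees.
- B5_center (a point): centre of a smooth cedar ball, 32 mm diameter, 14 g, that starts inside the crock (may be absent; 3 to 5 of them are there). Rolls on slopes over 14 degrees.
- S1_center (a point): centre of a loose cedar puck, a disc 36 mm in diameter, 20 mm high, 18 g, lying flat on the dresser on the robot's side or at the left end of the warmer (may be absent; 1 to 3 of them are there). z along its axis.
- S2_center (a point): centre of a loose cedar puck, a disc 36 mm in diameter, 20 mm high, 18 g, lying flat on the dresser on the robot's side or at the left end of the warmer (may be absent; 1 to 3 of them are there). z along its axis.
- S3_center (a point): centre of a loose cedar puck, a disc 36 mm in diameter, 20 mm high, 18 g, lying flat on the dresser on the robot's side or at the left end of the warmer (may be absent; 1 to 3 of them are there). z along its axis.
- candle: bystander: jar candle on a round wooden stand, 100 mm wide, 101 mm high, origin under its centre.
- coasters: bystander: pile of round blue-and-white coasters, 110 mm wide, 21 mm high, origin under its centre.
- clock: bystander: grey bedside clock, 50 by 100 by 70 mm, origin under its centre.
Not all that is in view belongs to the job. Leave any blue look-alike of the part that bears S3_center alone. Leave any pink look-alike of the part that bears tub_mouth alone.

How it is judged:
On the way, in this order (a step that is already met when the one before it is completed fails the run):
1. the lid is taken off the crock (horizontal distance between lid_knob and tub_mouth above 0.12 m), for 0.2 s.
2. the crock is rocked over by more than 40 degrees with its balls still in it (angle between tub_mouth's own z axis and vertical above 0.7 rad and distance between each of B1_center, B2_center, B3_center, B4_center, B5_center and tub_mouth below 0.1 m), for 0.05 s.
3. the crock stands upright on the chest again, with no ball in it, and all the cedar balls and pucks lie in the warmer's tray (angle between tub_mouth's own z axis and vertical below 0.08 rad and height (world z) of tub_mouth between 0.177 and 0.193 m and distance between each of B1_center, B2_center, B3_center, B4_center, B5_center, S1_center, S2_center, S3_center and tub_mouth above 0.09 m and x of B1_center in the frame of warmer between -0.079 and 0.079 m and y of B1_center in the frame of warmer between -0.07 and 0.07 m and z of B1_center in the frame of warmer between 0 and 0.06 m and x of B2_center in the frame of warmer between -0.079 and 0.079 m and y of B2_center in the frame of warmer between -0.07 and 0.07 m and z of B2_center in the frame of warmer between 0 and 0.06 m and x of B3_center in the frame of warmer between -0.079 and 0.079 m and y of B3_center in the frame of warmer between -0.07 and 0.07 m and z of B3_center in the frame of warmer between 0 and 0.06 m and x of B4_center in the frame of warmer between -0.079 and 0.079 m and y of B4_center in the frame of warmer between -0.07 and 0.07 m and z of B4_center in the frame of warmer between 0 and 0.06 m and x of B5_center in the frame of warmer between -0.079 and 0.079 m and y of B5_center in the frame of warmer between -0.07 and 0.07 m and z of B5_center in the frame of warmer between 0 and 0.06 m and x of S1_center in the frame of warmer between -0.079 and 0.079 m and y of S1_center in the frame of warmer between -0.07 and 0.07 m and z of S1_center in the frame of warmer between 0 and 0.06 m and x of S2_center in the frame of warmer between -0.079 and 0.079 m and y of S2_center in the frame of warmer between -0.07 and 0.07 m and z of S2_center in the frame of warmer between 0 and 0.06 m and x of S3_center in the frame of warmer between -0.079 and 0.079 m and y of S3_center in the frame of warmer between -0.07 and 0.07 m and z of S3_center in the frame of warmer between 0 and 0.06 m), for 0.3 s.
4. the dial is turned to the fourth click with all the balls and pucks in the tray (x of B1_center in the frame of warmer between -0.079 and 0.079 m and y of B1_center in the frame of warmer between -0.07 and 0.07 m and z of B1_center in the frame of warmer between 0 and 0.06 m and x of B2_center in the frame of warmer between -0.079 and 0.079 m and y of B2_center in the frame of warmer between -0.07 and 0.07 m and z of B2_center in the frame of warmer between 0 and 0.06 m and x of B3_center in the frame of warmer between -0.079 and 0.079 m and y of B3_center in the frame of warmer between -0.07 and 0.07 m and z of B3_center in the frame of warmer between 0 and 0.06 m and x of B4_center in the frame of warmer between -0.079 and 0.079 m and y of B4_center in the frame of warmer between -0.07 and 0.07 m and z of B4_center in the frame of warmer between 0 and 0.06 m and x of B5_center in the frame of warmer between -0.079 and 0.079 m and y of B5_center in the frame of warmer between -0.07 and 0.07 m and z of B5_center in the frame of warmer between 0 and 0.06 m and x of S1_center in the frame of warmer between -0.079 and 0.079 m and y of S1_center in the frame of warmer between -0.07 and 0.07 m and z of S1_center in the frame of warmer between 0 and 0.06 m and x of S2_center in the frame of warmer between -0.079 and 0.079 m and y of S2_center in the frame of warmer between -0.07 and 0.07 m and z of S2_center in the frame of warmer between 0 and 0.06 m and x of S3_center in the frame of warmer between -0.079 and 0.079 m and y of S3_center in the frame of warmer between -0.07 and 0.07 m and z of S3_center in the frame of warmer between 0 and 0.06 m and value of joint dial between 1.9644 and 2.2244 rad), for 0.2 s.
At the end, for the whole second after the job is handed in: All balls and pucks lie in the tray within its walls; the crock stands upright (0.08 rad) on the chest, its axis within 60 mm of the chest's centre line each way; its lid lies level on it, centred within 12 mm; the dial is at the fourth click (2.09 rad, within 0.13) (all of step 4 and angle between tub_mouth's own z axis and vertical below 0.08 rad and height (world z) of tub_mouth between 0.177 and 0.193 m and x of tub_mouth in the frame of chest between -0.06 and 0.06 m and y of tub_mouth in the frame of chest between -0.06 and 0.06 m and horizontal distance between lid_knob and tub_mouth below 0.012 m and angle between lid_knob's own z axis and vertical below 0.1 rad and z of lid_knob in the frame of tub_mouth between 0.016 and 0.03 m); the robot touches nothing.
It fails at once if the crock is lifted clear: its pouring-side base edge comes more than 35 mm above the chest's top (height (world z) of tub_edge above 0.135 m).
It fails at once if the candle moved more than 30 mm (distance of candle from where it was at the start of the episode above 0.03 m).
It fails at once if the coasters moved more than 30 mm (distance of coasters from where it was at the start of the episode above 0.03 m).
It fails at once if the clock moved more than 30 mm (distance of clock from where it was at the start of the episode above 0.03 m).
Of B1, B2, B3, B4, B5 only 3 to 5 are there at a start; the rules pass over those that are not, and their reading is None.
Of S1, S2, S3 only 1 to 3 are there at a start; the rules pass over those that are not, and their reading is None.
At some moment in a run one of S1, S2, S3 may be knocked a few centimetres aside while the robot is not near it.
It also fails if it takes over 210 s, if anything falls off the work surface, if the arm or the gripper's body presses on something with over 40 N, if the wrist force passes 120 N, or if a joint passes its speed limit or range.

## Working session

There is one attempt and no reset: what is moved stays moved. The work goes in short steps, Python scripts to look and compute and a shell command to move; the robot and the scene stay as the last step left them, time stands still between calls to the robot, and variables do not carry over. Pictures are saved under pics/ and viewed, at most 18 in all, crops included, and the job is handed in when it is done.

```bash
mkdir -p pics
python3 - <<'E'
from rig import robot,cams
import cv2,numpy as np
np.set_printoptions(precision=4,suppress=True)
for n in("scene","top"):
    cv2.imwrite(f"pics/{n}0.png",cams.camera(n)[:,:,::-1]); i=cams.camera_info(n); print(n,np.array(i["intrinsics"]),np.array(i["pose"]))
print(robot.get_obs())
E
```

```text
scene [[443.9078   0.     311.4717]
 [  0.     443.9078 187.4568]
 [  0.       0.       1.    ]] [[-0.8246  0.4639 -0.3238  0.8874]
 [ 0.5657  0.6739 -0.4752  0.4946]
 [-0.0022 -0.575  -0.8182  0.9939]
 [ 0.      0.      0.      1.    ]]
top [[406.0116   0.     319.4758]
 [  0.     406.0116 205.6676]
 [  0.       0.       1.    ]] [[ 0.0244 -0.9937  0.1094  0.4499]
 [-0.9997 -0.025  -0.0041  0.0003]
 [ 0.0068 -0.1092 -0.994   1.019 ]
 [ 0.      0.      0.      1.    ]]
{'time': 0.1, 'q': array([-1.3985,  0.5284,  1.4338, -0.    ,  1.1814, -0.1785]), 'joint_velocities': array([-0.0001, -0.0016, -0.0028,  0.001 ,  0.0033, -0.0009]), 'joint_torque': array([ -0.0002, -44.0987, -17.7151,   0.0634,   0.0534,  -0.    ]), 'position': array([ 0.2147, -0.5864,  0.2914]), 'tool_rot': array([ 0.9847,  0.1745, -0.    , -0.001 ]), 'ft_force': array([0.0858, 0.0693, 0.1596]), 'moment': array([-0.0207,  0.0111,  0.0272]), 'grip_force': 0.0, 'grip_width': 0.0871170760225259}
```

View pics/top0.png

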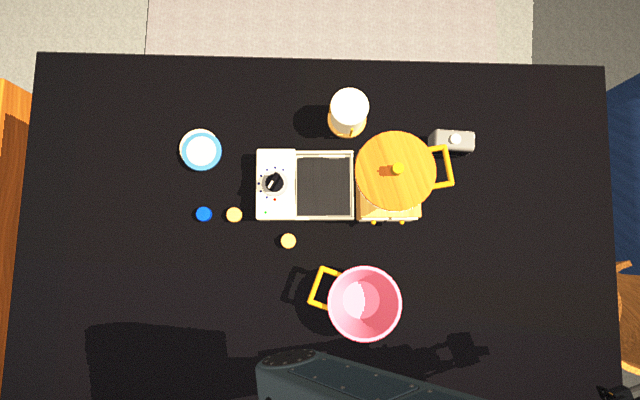

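View pics/scene0.png

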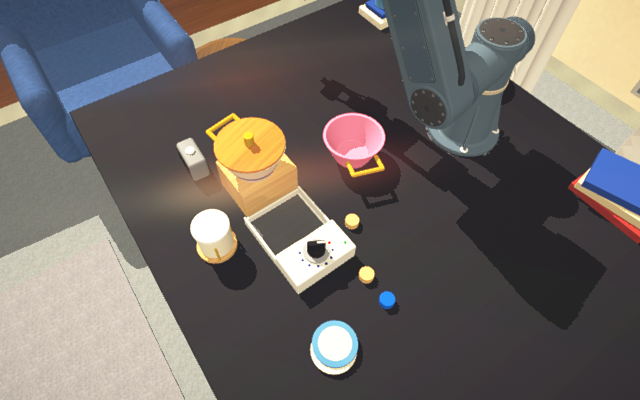

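The top view shows the lid and knob at (398,168), the bar around (447,166), the warmer tray at (325,185), the dial at (275,182), pucks at (234,214) and (288,241), and the blue look-alike at (204,214). I'll zoom in and build a pixel-to-world helper.

```bash
cat > h.py <<'E'
from rig import robot,cams,ticket
import cv2,numpy as np
from scipy.spatial.transform import Rotation as R
np.set_printoptions(precision=4,suppress=True)
def w(n,u,v,z):
    i=cams.camera_info(n);K=np.array(i["intrinsics"]);P=np.array(i["pose"])
    d=P[:3,:3]@np.linalg.inv(K)@[u,v,1]; return P[:3,3]+d*(z-P[2,3])/d[2]
def px(n,p):
    i=cams.camera_info(n);K=np.array(i["intrinsics"]);P=np.array(i["pose"])
    q=K@P[:3,:3].T@(np.array(p)-P[:3,3]); return q[:2]/q[2]
def shot(n,f,box=None,s=1):
    a=cams.camera(n)[:,:,::-1]
    if box: a=a[box[1]:box[3],box[0]:box[2]]
    cv2.imwrite("pics/"+f,cv2.resize(a,None,fx=s,fy=s,interpolation=cv2.INTER_CUBIC))
def to(p,yaw=None):
    "delta in tool axes (cm) from present TCP to p; tool vec"
    o=robot.get_obs();r=R.from_quat(o["tool_rot"])
    print("t",round(o["time"],2),"d cm",r.inv().apply(np.array(p)-o["position"])*100,"tooly",r.apply([0,1,0]),"z",r.apply([0,0,1]))
    if yaw is not None: # desired tool y direction angle in world, tool down
        y=np.array([np.cos(yaw),np.sin(yaw),0]);z=np.array([0,0,-1.])
        for s in(1,-1):
            D=R.from_matrix(np.c_[np.cross(s*y,z),s*y,z]);print("rotvec",(r.inv()*D).as_rotvec())
E
python3 - <<'E'
import cv2
a=cv2.imread("pics/top0.png")[80:260,180:480]
cv2.imwrite("pics/c1.png",cv2.resize(a,None,fx=2.6,fy=2.6,interpolation=cv2.INTER_CUBIC))
a=cv2.imread("pics/scene0.png")[100:300,170:410]
cv2.imwrite("pics/c2.png",cv2.resize(a,None,fx=3,fy=3,interpolation=cv2.INTER_CUBIC))
E
```

```text
(no output)
```

View pics/c1.png

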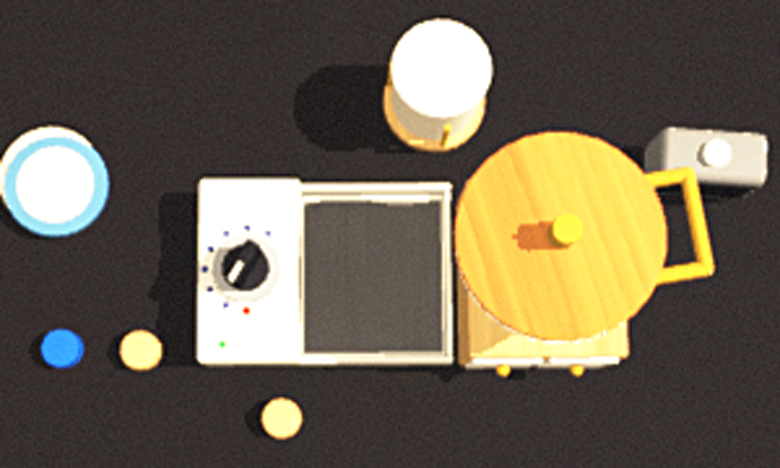

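View pics/c2.png

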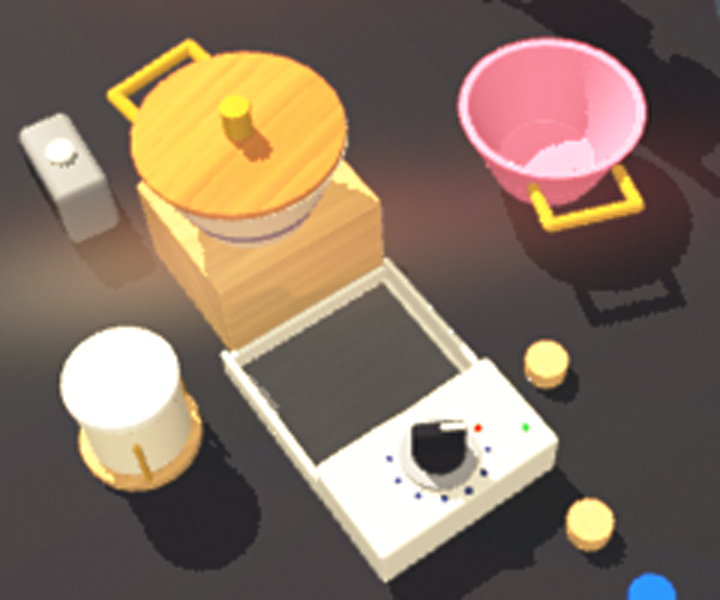

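Run:
```python
from h import *
def c(u,v,z):return w("top",180+u/2.6,80+v/2.6,z)
for n,p in dict(lid=(561,235,.193),knob=(567,229,.221),barA=(690,170,.176),barB=(711,270,.176),puck1=(140.5,349,.02),puck2=(281.5,417,.02),blue=(62,347,.02),
 hA=(198,178,.05),hB=(198,363,.05),wA=(452,184,.03),wB=(452,363,.03),dialbar=(246,266,.094),ptip=(229,281,.094),red=(246,311,.05),b1=(226,304,.05),b2=(210,289,.05),b3=(205,268,.05),b4=(211,248,.05),b5=(227,232,.05),b6=(247,228,.05),b7=(268,232,.05),chestB=(465,362,.1),chestC=(625,356,.1),clock=(705,160,.07),candle=(440,70,.1)).items(): print(n,c(*p))
def s(u,v,z):return w("scene",170+u/3,100+v/3,z)
for n,p in dict(lid=(240,135,.193),knob=(235,103,.221),barA=(192,45,.176),barB=(113,97,.176),puck1=(590,515,.02),puck2=(546,355,.02),dialbar=(438,430,.094),red=(478,428,.05),chest_nearcorner=(383,205,.1),chestc2=(232,268,.1),wc=(383,268,.022),wd=(228,355,.022)).items(): print(n,s(*p))
```

```text
lid [ 0.6182 -0.1591  0.193 ]
knob [ 0.6173 -0.1583  0.221 ]
barA [ 0.6784 -0.2679  0.176 ]
barB [ 0.596  -0.2842  0.176 ]
puck1 [0.5333 0.2063 0.02  ]
puck2 [0.4723 0.0705 0.02  ]
blue [0.5333 0.2807 0.02  ]
hA [0.6928 0.1539 0.05  ]
hB [0.5192 0.1467 0.05  ]
wA [ 0.6983 -0.086   0.03  ]
wB [ 0.5266 -0.0886  0.03  ]
dialbar [0.6032 0.1011 0.094 ]
ptip [0.5894 0.1157 0.094 ]
red [0.5684 0.1044 0.05  ]
b1 [0.5745 0.1231 0.05  ]
b2 [0.5881 0.1385 0.05  ]
b3 [0.6077 0.1439 0.05  ]
b4 [0.6266 0.1391 0.05  ]
b5 [0.6421 0.1248 0.05  ]
b6 [0.6464 0.1063 0.05  ]
b7 [0.6431 0.0866 0.05  ]
chestB [ 0.5223 -0.0936  0.1   ]
chestC [ 0.5311 -0.2335  0.1   ]
clock [ 0.717  -0.3156  0.07  ]
candle [ 0.7853 -0.0675  0.1   ]
lid [ 0.6208 -0.1543  0.193 ]
knob [ 0.6171 -0.162   0.221 ]
barA [ 0.5987 -0.2782  0.176 ]
barB [ 0.6808 -0.263   0.176 ]
puck1 [0.5322 0.2037 0.02  ]
puck2 [0.4713 0.0672 0.02  ]
dialbar [0.6108 0.1059 0.094 ]
red [0.57   0.1035 0.05  ]
chest_nearcorner [ 0.529  -0.0934  0.1   ]
chestc2 [ 0.6666 -0.1093  0.1   ]
wc [ 0.5366 -0.0858  0.022 ]
wd [ 0.695  -0.0853  0.022 ]
```

Run:
```python
from h import *
to([.6175,-.1595,.30],1.75)
```

```text
t 0.1 d cm [ 52.4975 -26.2489  -0.7958] tooly [ 0.3437 -0.9391 -0.0019] z [-0.0004  0.0019 -1.    ]
rotvec [ 0.0002 -0.0029 -2.97  ]
rotvec [-0.002  -0.0002  0.1716]
```

```bash
python3 -m crank '[[4.8,-2.4,-0.5,0,0,0,0],[4.8,-2.4,-0.5,0,0,0,0],[4.8,-2.4,-0.5,0,0,0,0],[4.8,-2.4,-0.5,0,0,0,0],[4.8,-2.4,0,0,0,0,0]]' && python3 -m crank '[[4.8,-2.4,0,0,0,0,0],[4.8,-2.4,0,0,0,0,0],[4.8,-2.4,0,0,0,0,0],[4.8,-2.4,0,0,0,0,0],[4.8,-2.4,0,0,0,0,0]]' && python3 -m crank '[[4,-2,0,0,0,0,0],[0,0,0,0,0,0.17,0.4],[0,0,0,0,0,0,0.4]]'
python3 - <<'E'
from h import *
to([.6175,-.1595,.258],1.75)
shot("scene","s1.png",(190,40,390,190),4)
E
```

```text
time: 0.72
position: [0.4, -0.3904, 0.3124]
tool_rot: [0.985, 0.174, 0.0, 0.0]
ft_force: [-0.1, -0.0, -0.3]
grip_width: 0.0874
grip_force: 0.0
time: 1.35
position: [0.5839, -0.195, 0.3118]
tool_rot: [0.985, 0.175, -0.0, -0.0]
ft_force: [0.1, -0.2, -0.1]
grip_width: 0.0872
grip_force: 0.0
time: 1.72
position: [0.6138, -0.1633, 0.3115]
tool_rot: [0.996, 0.092, -0.001, -0.0]
ft_force: [-1.0, -0.5, -0.6]
grip_width: 0.0743
grip_force: 0.0
t 1.73 d cm [ 0.4415 -0.2989  5.3528] tooly [ 0.183  -0.9831 -0.0007] z [-0.0014  0.0004 -1.    ]
rotvec [-0.002  -0.001  -3.1368]
rotvec [-0.0007  0.0013  0.0048]
```

View pics/s1.png

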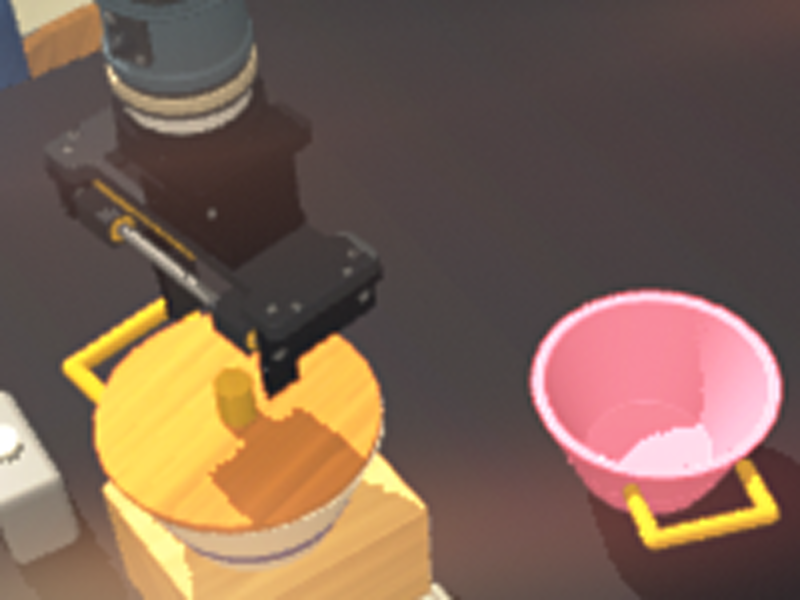

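The knob is between the fingers, so I'll descend with fingertips about 5 mm above the lid and pinch.

```bash
python3 -m crank '[[0.4,-0.3,1.5,0,0,0,0.4],[0,0,1.5,0,0,0,0.4],[0,0,1.4,0,0,0,0.4],[0,0,0,0,0,0,1],[0,0,0,0,0,0,1]]' 30 && python3 -m crank '[[0,0,0,0,0,0,1],[0,0,0,0,0,0,1],[0,0,0,0,0,0,1],[0,0,-1,0,0,0,1],[0,0,-1,0,0,0,1]]' && python3 -m crank '[[0,0,-1.5,0,0,0,1],[0,0,-1.5,0,0,0,1],[0,0,-1.5,0,0,0,1],[0,0,0,0,0,0,1]]'
python3 - <<'E'
from h import *
to([.47,-.36,.30])
E
```

```text
time: 2.4
position: [0.6173, -0.1606, 0.2683]
tool_rot: [0.996, 0.09, 0.0, 0.0]
ft_force: [0.7, 1.0, -0.2]
grip_width: 0.0398
grip_force: 0.0
time: 3.02
position: [0.617, -0.1604, 0.2885]
tool_rot: [0.996, 0.09, -0.0, -0.0]
ft_force: [0.8, -0.1, -2.0]
grip_width: 0.023
grip_force: 30.0
time: 3.52
position: [0.618, -0.1607, 0.3354]
tool_rot: [0.996, 0.09, 0.002, 0.001]
ft_force: [-0.3, -0.0, -2.8]
grip_width: 0.0233
grip_force: 30.0
t 3.52 d cm [-18.1498  16.9353   3.5198] tooly [ 0.1798 -0.9837  0.0024] z [ 0.0039 -0.0017 -1.    ]
```

```bash
python3 -m crank '[[-3,2.8,0,0,0,0,1],[-3,2.8,0,0,0,0,1],[-3,2.8,0,0,0,0,1],[-3,2.8,0,0,0,0,1],[-3,2.8,0,0,0,0,1]]' && python3 -m crank '[[-3,2.8,3,0,0,0,1],[0,0,4,0,0,0,1],[0,0,4,0,0,0,1],[0,0,4,0,0,0,1],[0,0,4,0,0,0,1]]' && python3 -m crank '[[0,0,3,0,0,0,1],[0,0,1,0,0,0,1],[0,0,0.6,0,0,0,1],[0,0,0.4,0,0,0,1],[0,0,0,0,0,0,1]]'
python3 - <<'E'
from h import *
to([.47,-.36,.091])
E
```

```text
time: 4.15
position: [0.4937, -0.3258, 0.3328]
tool_rot: [0.996, 0.09, -0.0, -0.0]
ft_force: [-0.4, -1.2, -2.5]
grip_width: 0.0233
grip_force: 30.0
time: 4.78
position: [0.4702, -0.358, 0.1418]
tool_rot: [0.996, 0.09, -0.0, -0.0]
ft_force: [-0.5, 0.0, -1.8]
grip_width: 0.0234
grip_force: 30.0
time: 5.4
position: [0.4706, -0.3583, 0.094]
tool_rot: [0.996, 0.09, 0.0, 0.001]
ft_force: [0.5, -0.2, -1.7]
grip_width: 0.0233
grip_force: 30.0
t 5.4 d cm [-0.0933  0.153   0.2973] tooly [ 0.1799 -0.9837  0.0012] z [ 0.0009 -0.001  -1.    ]
```

Set it down, release, and go up. Then I'll look at the balls and bar without the lid.

```bash
python3 -m crank '[[0,0,0.3,0,0,0,1],[0,0,0,0,0,0,0.4],[0,0,0,0,0,0,0.4],[0,0,0,0,0,0,0.4],[0,0,0,0,0,0,0.4]]' && python3 -m crank '[[0,0,-2,0,0,0,0.4],[0,0,-4,0,0,0,0.4],[0,0,-5,0,0,0,0.4],[0,0,-5,0,0,0,0.4],[0,0,-5,0,0,0,0.4]]'
python3 - <<'E'
from h import *
to([.638,-.2745,.28])
shot("top","t2.png",(330,100,530,250),4)
E
```

```text
time: 6.02
position: [0.4703, -0.358, 0.0902]
tool_rot: [0.996, 0.09, 0.0, 0.0]
ft_force: [-0.1, -0.7, 0.4]
grip_width: 0.0501
grip_force: 0.0
time: 6.65
position: [0.4701, -0.3577, 0.3017]
tool_rot: [0.996, 0.09, -0.0, -0.0]
ft_force: [0.9, -0.7, -0.7]
grip_width: 0.0522
grip_force: 0.0
t 6.65 d cm [18.0143 -5.1685  2.1703] tooly [ 0.1798 -0.9837 -0.0003] z [-0.0002  0.0003 -1.    ]
```

View pics/t2.png

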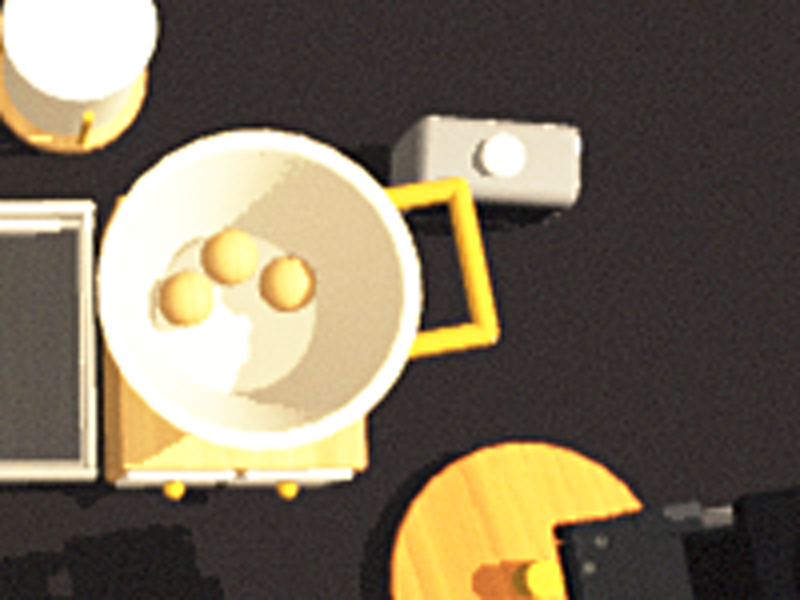

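Three balls are in the crock. The rim centre is at (394.9,172.1) and the bar middle is around (448.5,166).

Run:
```python
from h import *
c=lambda u,v,z:w("top",330+u/4,100+v/4,z)
m=c(259.5,288.5,.185);a=c(463,185,.172);b=c(487,335,.172)
y=(m-(a+b)/2);print(m,(a+b)/2,np.hypot(*y[:2]),np.arctan2(-y[0],y[1]),np.arctan2((a-b)[1],(a-b)[0]))
to([*((a+b)/2)[:2],.28],1.75)
# chest edge, in c coords
print(c(105,440,.1),c(122,470,.1),c(365,466,.1),c(90,205,.022),c(90,470,.022))
```

```text
[ 0.6161 -0.1588  0.185 ] [ 0.6372 -0.2759  0.172 ] 0.11897112572648393 0.17862530121996284 0.14662242915953333
t 6.7 d cm [17.7009 -5.3422  2.972 ] tooly [ 0.18   -0.9836  0.0113] z [ 0.0089 -0.0098 -0.9999]
rotvec [ 0.0111  0.0177 -3.1396]
rotvec [ 0.0113 -0.007   0.0019]
[ 0.5432 -0.0874  0.1   ] [ 0.5264 -0.0973  0.1   ] [ 0.5321 -0.2355  0.1   ] [ 0.699  -0.0833  0.022 ] [ 0.5323 -0.0859  0.022 ]
```

```bash
python3 -m crank '[[5,-1.5,0,0,0,0,0.7],[5,-1.5,0,0,0,0,0.7],[4,-1.1,0,0,0,0,0.7],[3.7,-1,0,0,0,0,0.7],[0,0,1,0,0,0,0.7]]' && python3 -m crank '[[0,0,0,0,0,0,0.7],[0,0,0,0,0,0,0.7]]'
python3 - <<'E'
from h import *
to([.6375,-.2779,.221],1.746)
shot("scene","s3.png",(170,50,340,190),4)
E
```

```text
time: 7.32
position: [0.6377, -0.2744, 0.2901]
tool_rot: [0.996, 0.092, 0.001, 0.001]
ft_force: [-0.2, -0.1, -0.4]
grip_width: 0.0263
grip_force: 0.0
time: 7.58
position: [0.6342, -0.2767, 0.2899]
tool_rot: [0.996, 0.09, -0.001, -0.0]
ft_force: [0.1, 0.0, 0.2]
grip_width: 0.0261
grip_force: 0.0
t 7.58 d cm [0.3155 0.1852 6.8898] tooly [ 0.1785 -0.9839 -0.0007] z [-0.0013  0.0005 -1.    ]
rotvec [-0.0018 -0.001  -3.1373]
rotvec [-0.0007  0.0012  0.0043]
```

View pics/s3.png

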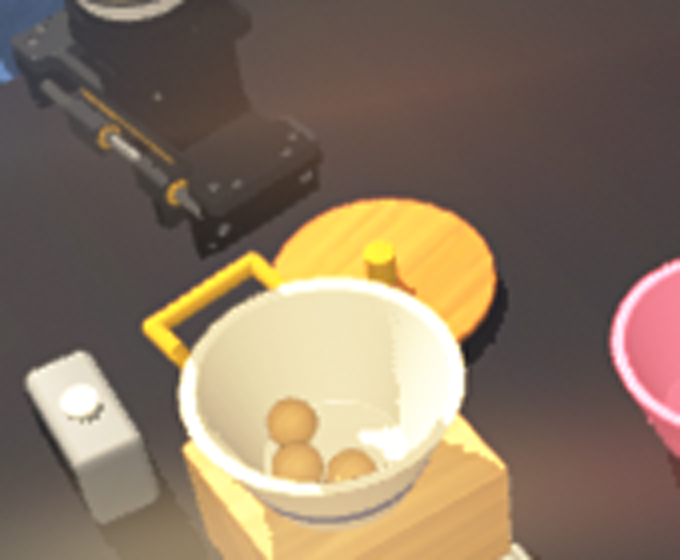

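```bash
python3 -m crank '[[0.3,0.2,2,0,0,0,0.7],[0,0,1.5,0,0,0,0.7]]'
python3 - <<'E'
from h import *
print(w("scene",221.7,123.2,.174))
to([.6375,-.2779,.221],1.746)
E
```

```text
time: 7.88
position: [0.638, -0.2777, 0.2536]
tool_rot: [0.996, 0.09, -0.001, -0.0]
ft_force: [0.2, 0.5, -0.6]
grip_width: 0.0263
grip_force: 0.0
[ 0.6372 -0.2725  0.174 ]
t 7.88 d cm [-0.0476  0.0153  3.2577] tooly [ 0.1791 -0.9838 -0.0009] z [-0.0012  0.0007 -1.    ]
rotvec [-0.0016 -0.0014 -3.1367]
rotvec [-0.0009  0.0011  0.0049]
```

```bash
python3 -m crank '[[0,-0.1,1,0,0,0,0.7],[0,0,1,0,0,0,0.7],[0,0,1.2,0,0,0,0.7],[0,0,0,0,0,0,0.7]]' && python3 -m crank '[[0,0,0,0,0,0,1],[0,0,0,0,0,0,1],[0,0,0,0,0,0,1],[0,0,0,0,0,0,1]]' 30
```

```text
time: 8.38
position: [0.6378, -0.2761, 0.2218]
tool_rot: [0.996, 0.09, -0.001, -0.001]
ft_force: [-0.1, -0.3, 0.2]
grip_width: 0.0264
grip_force: 0.0
time: 8.88
position: [0.6384, -0.275, 0.2238]
tool_rot: [0.996, 0.09, 0.0, -0.001]
ft_force: [-0.5, 5.9, 2.5]
grip_width: 0.0108
grip_force: 30.0
```

```bash
python3 -m crank '[[0,-0.4,-0.87,0,0,0,1],[0,-0.42,-0.85,0,0,0,1],[0,-0.5,-0.81,0,0,0,1],[0,-0.5,-0.81,0,0,0,1],[0,0,0,0,0,0,1]]' 40
python3 - <<'E'
from h import *
o=robot.get_obs();print(o["position"]-[.6384,-.275,.2238],o["ft_force"],o["moment"])
E
```

```text
time: 9.5
position: [0.635, -0.2576, 0.2571]
tool_rot: [0.996, 0.091, -0.0, -0.0]
ft_force: [-0.7, 4.0, -7.8]
grip_width: 0.0105
grip_force: 40.0
[-0.0034  0.0174  0.0333] [-0.6648  3.9601 -7.8434] [ 0.2179  0.0215 -0.0972]
```

```bash
python3 -m crank '[[0,-0.58,-0.76,0,0,0,1],[0,-0.59,-0.75,0,0,0,1],[0,-0.65,-0.69,0,0,0,1],[0,-0.66,-0.69,0,0,0,1],[0,-0.72,-0.62,0,0,0,1]]' && python3 -m crank '[[0,-0.73,-0.61,0,0,0,1],[0,-0.78,-0.54,0,0,0,1],[0,-0.79,-0.54,0,0,0,1],[0,-0.84,-0.45,0,0,0,1],[0,-0.84,-0.45,0,0,0,1]]' && python3 -m crank '[[0,-0.88,-0.37,0,0,0,1],[0,-0.88,-0.36,0,0,0,1],[0,0,0,0,0,0,1],[0,0,0,0,0,0,1]]'
python3 - <<'E'
from h import *
o=robot.get_obs();print(o["position"]-[.6384,-.275,.2238],o["ft_force"],o["moment"])
shot("scene","s4.png",(170,30,370,180),4)
E
```

```text
time: 10.12
position: [0.6296, -0.2272, 0.2928]
tool_rot: [0.996, 0.09, 0.001, 0.001]
ft_force: [0.0, -0.1, -6.5]
grip_width: 0.0106
grip_force: 40.0
time: 10.75
position: [0.623, -0.1886, 0.3197]
tool_rot: [0.996, 0.09, 0.002, 0.002]
ft_force: [0.6, -5.1, 1.6]
grip_width: 0.0107
grip_force: 40.0
time: 11.25
position: [0.62, -0.1708, 0.3274]
tool_rot: [0.996, 0.09, 0.002, 0.001]
ft_force: [-0.0, -3.6, 5.8]
grip_width: 0.0106
grip_force: 40.0
[-0.0184  0.1042  0.1036] [-0.0146 -3.5793  5.8412] [-0.9069 -0.0876  0.0276]
```

View pics/s4.png

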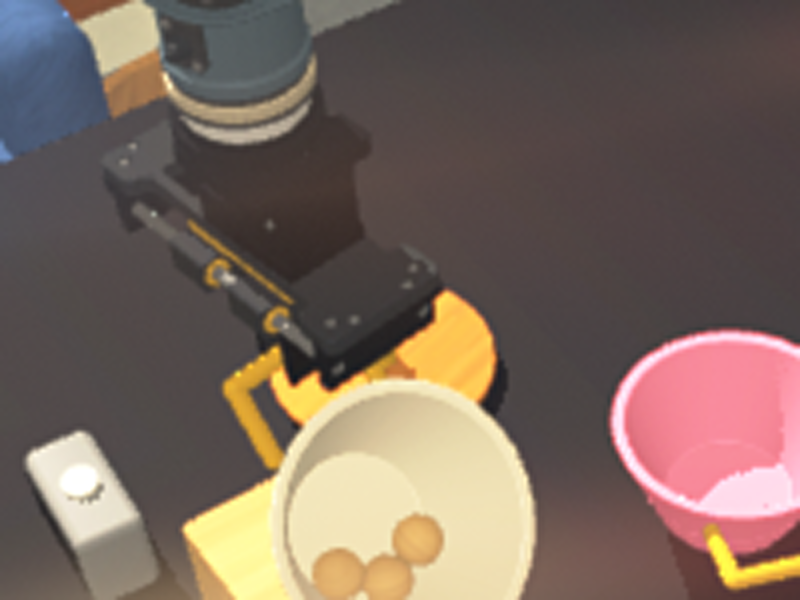

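```bash
python3 -m crank '[[0,-0.91,-0.29,0,0,0,1],[0,-0.91,-0.26,0,0,0,1],[0,-0.93,-0.19,0,0,0,1],[0,-0.93,-0.15,0,0,0,1],[0,-0.95,-0.08,0,0,0,1]]' && python3 -m crank '[[0,-0.95,-0.06,0,0,0,1],[0,-0.65,-0.01,0,0,0,1],[0,-0.5,0,0,0,0,1],[0,-0.5,0,0,0,0,1],[0,-0.5,0,0,0,0,1]]' && python3 -m crank '[[0,-0.5,0.03,0,0,0,1],[0,-0.5,0.06,0,0,0,1],[0,-0.5,0.08,0,0,0,1],[0,-0.5,0.1,0,0,0,1],[0,-0.5,0.1,0,0,0,1]]' && python3 -m crank '[[0,-0.5,0.1,0,0,0,1],[0,-0.5,0.12,0,0,0,1],[0,0,0,0,0,0,1],[0,0,0,0,0,0,1]]'
python3 - <<'E'
from h import *
o=robot.get_obs();print(o["position"]-[.6384,-.275,.2238],o["ft_force"],o["moment"])
shot("scene","s5.png",(190,50,390,200),4)
E
```

```text
time: 11.92
position: [0.6113, -0.1242, 0.3367]
tool_rot: [0.996, 0.09, 0.002, 0.0]
ft_force: [0.6, -0.8, 5.1]
grip_width: 0.0106
grip_force: 40.0
time: 12.55
position: [0.6057, -0.0936, 0.337]
tool_rot: [0.996, 0.09, 0.001, -0.0]
ft_force: [1.1, -1.0, 5.0]
grip_width: 0.0104
grip_force: 40.0
time: 13.18
position: [0.6016, -0.0684, 0.334]
tool_rot: [0.996, 0.09, 0.002, -0.001]
ft_force: [0.6, 0.9, 9.4]
grip_width: 0.0109
grip_force: 40.0
time: 13.68
position: [0.5996, -0.058, 0.3318]
tool_rot: [0.996, 0.091, 0.002, -0.001]
ft_force: [1.2, 0.7, 8.4]
grip_width: 0.0107
grip_force: 40.0
[-0.0388  0.217   0.108 ] [1.2266 0.6918 8.381 ] [ 0.0954 -0.2208  0.0561]
```

View pics/s5.png

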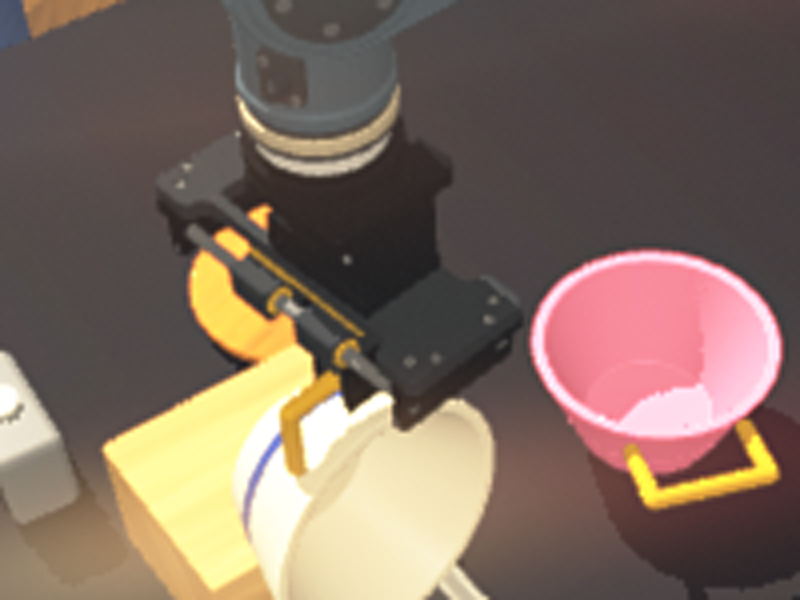

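```bash
python3 -m crank '[[0,-0.6,0.18,0,0,0,1],[0,-0.6,0.2,0,0,0,1],[0,-0.6,0.22,0,0,0,1],[0,-0.6,0.24,0,0,0,1],[0,-0.6,0.26,0,0,0,1]]' && python3 -m crank '[[0,0,0,0,0,0,1],[0,0,0,0,0,0,1],[0,0,0,0,0,0,1],[0,0,0,0,0,0,1]]'
python3 - <<'E'
from h import *
o=robot.get_obs();print(o["position"]-[.6384,-.275,.2238],o["ft_force"],o["moment"])
a=cams.camera("scene")[90:290,200:400,::-1];b=cams.camera("top")[100:250,230:430,::-1]
a=cv2.resize(a,None,fx=2,fy=2);b=cv2.resize(b,(400,300))
cv2.imwrite("pics/s6.png",np.hstack([a,np.vstack([b,np.zeros((100,400,3),np.uint8)])]))
E
```

```text
time: 14.35
position: [0.5942, -0.0274, 0.3212]
tool_rot: [0.996, 0.09, 0.002, -0.003]
ft_force: [1.2, 2.9, 9.0]
grip_width: 0.0105
grip_force: 40.0
time: 14.85
position: [0.594, -0.0272, 0.321]
tool_rot: [0.996, 0.09, 0.002, -0.003]
ft_force: [-0.1, 4.6, 10.4]
grip_width: 0.0106
grip_force: 40.0
[-0.0444  0.2478  0.0972] [-0.0624  4.6497 10.4062] [ 0.7442 -0.0632  0.0092]
```

View pics/s6.png

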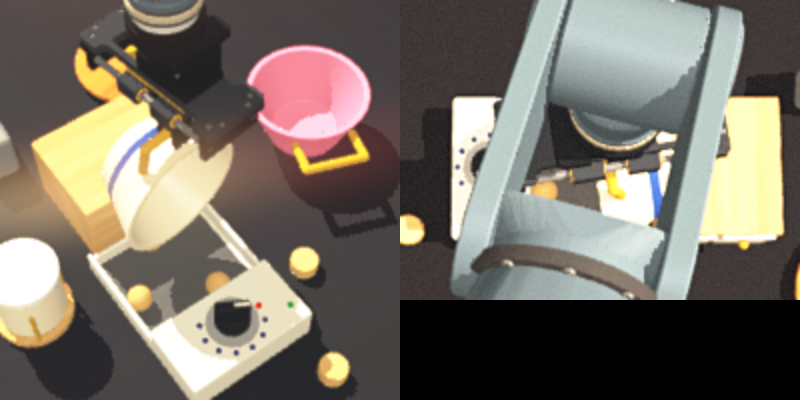

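```bash
python3 -m crank '[[0,-0.6,0.3,0,0,0,1],[0,-0.4,0.22,0,0,0,1],[0,0,0,0,0,0,1],[0,0,0,0,0,0,1],[0,0,0,0,0,0,1]]' && python3 -m crank '[[0,0.5,-0.26,0,0,0,1],[0,0.5,-0.26,0,0,0,1],[0,0.6,-0.26,0,0,0,1],[0,0.6,-0.24,0,0,0,1],[0,0.6,-0.22,0,0,0,1]]' && python3 -m crank '[[0,0.6,-0.2,0,0,0,1],[0,0.6,-0.18,0,0,0,1],[0,0.5,-0.12,0,0,0,1],[0,0.5,-0.1,0,0,0,1],[0,0.5,-0.1,0,0,0,1]]' && python3 -m crank '[[0,0.5,-0.1,0,0,0,1],[0,0.5,-0.08,0,0,0,1],[0,0.5,-0.06,0,0,0,1],[0,0.5,-0.03,0,0,0,1],[0,0.5,0,0,0,0,1]]'
python3 - <<'E'
from h import *
o=robot.get_obs();print(o["position"]-[.6384,-.275,.2238],o["ft_force"],o["moment"])
E
```

```text
time: 15.58
position: [0.5922, -0.0168, 0.316]
tool_rot: [0.996, 0.09, 0.002, -0.003]
ft_force: [0.2, 6.8, 11.3]
grip_width: 0.0106
grip_force: 40.0
time: 16.2
position: [0.5962, -0.0442, 0.3267]
tool_rot: [0.996, 0.09, 0.0, -0.005]
ft_force: [0.3, 4.6, 6.7]
grip_width: 0.0106
grip_force: 40.0
time: 16.82
position: [0.6014, -0.075, 0.3326]
tool_rot: [0.996, 0.09, -0.0, -0.0]
ft_force: [-0.7, 4.0, 7.2]
grip_width: 0.0107
grip_force: 40.0
time: 17.45
position: [0.6057, -0.0998, 0.3347]
tool_rot: [0.996, 0.09, -0.001, -0.0]
ft_force: [0.2, 1.8, -2.5]
grip_width: 0.0109
grip_force: 40.0
[-0.0327  0.1752  0.1109] [ 0.2222  1.758  -2.5414] [ 0.6531  0.0086 -0.0537]
```

```bash
python3 -m crank '[[0,0.5,0,0,0,0,1],[0,0.5,0,0,0,0,1],[0,0.65,0.01,0,0,0,1],[0,0.95,0.06,0,0,0,1],[0,0.95,0.08,0,0,0,1]]' && python3 -m crank '[[0,0.93,0.15,0,0,0,1],[0,0.93,0.19,0,0,0,1],[0,0.91,0.26,0,0,0,1],[0,0.91,0.29,0,0,0,1],[0,0.88,0.36,0,0,0,1]]' && python3 -m crank '[[0,0.88,0.37,0,0,0,1],[0,0.84,0.45,0,0,0,1],[0,0.84,0.45,0,0,0,1],[0,0.79,0.54,0,0,0,1],[0,0.78,0.54,0,0,0,1]]' && python3 -m crank '[[0,0.73,0.61,0,0,0,1],[0,0.72,0.62,0,0,0,1],[0,0.66,0.69,0,0,0,1],[0,0.65,0.69,0,0,0,1],[0,0.59,0.75,0,0,0,1]]' && python3 -m crank '[[0,0.58,0.76,0,0,0,1],[0,0.5,0.81,0,0,0,1],[0,0,0,0,0,0,1]]'
python3 - <<'E'
from h import *
o=robot.get_obs();print(o["position"]-[.6384,-.275,.2238],o["ft_force"],o["moment"])
E
```

```text
time: 18.08
position: [0.6124, -0.1351, 0.3336]
tool_rot: [0.996, 0.09, -0.0, -0.0]
ft_force: [0.6, 2.3, -3.7]
grip_width: 0.0109
grip_force: 40.0
time: 18.7
position: [0.6211, -0.1804, 0.3218]
tool_rot: [0.996, 0.09, 0.001, 0.001]
ft_force: [-0.4, 0.3, 0.8]
grip_width: 0.0108
grip_force: 40.0
time: 19.32
position: [0.6281, -0.2204, 0.2972]
tool_rot: [0.996, 0.09, -0.0, -0.0]
ft_force: [0.3, 0.1, -0.0]
grip_width: 0.0107
grip_force: 40.0
time: 19.95
position: [0.6342, -0.2534, 0.2637]
tool_rot: [0.996, 0.09, 0.0, 0.0]
ft_force: [0.4, -1.2, -1.6]
grip_width: 0.011
grip_force: 40.0
time: 20.32
position: [0.6358, -0.2642, 0.2475]
tool_rot: [0.996, 0.09, -0.0, 0.0]
ft_force: [1.2, -1.3, -1.8]
grip_width: 0.0104
grip_force: 40.0
[-0.0026  0.0108  0.0237] [ 1.2387 -1.2888 -1.8176] [-0.0219  0.0287 -0.0139]
```

```bash
python3 -m crank '[[0,0.45,0.83,0,0,0,1],[0,0.42,0.85,0,0,0,1],[0,0.25,0.6,0,0,0,1],[0,0,0,0,0,0,1],[0,0,0,0,0,0,1]]'
python3 - <<'E'
from h import *
o=robot.get_obs();print(o["position"]-[.6384,-.275,.2238],o["ft_force"],o["moment"])
E
```

```text
time: 20.95
position: [0.6381, -0.2747, 0.2257]
tool_rot: [0.996, 0.09, 0.0, 0.0]
ft_force: [0.2, -1.5, -1.6]
grip_width: 0.0109
grip_force: 40.0
[-0.0003  0.0003  0.0019] [ 0.2265 -1.4636 -1.6266] [-0.1663  0.0425 -0.0141]
```

```bash
python3 -m crank '[[0,0,0.2,0,0,0,1],[0,0,0.1,0,0,0,1],[0,0,0,0,0,0,0.7],[0,0,0,0,0,0,0.7],[0,0,0,0,0,0,0.7]]' && python3 -m crank '[[0,0,-1,0,0,0,0.7],[0,0,-3,0,0,0,0.7],[0,0,-5,0,0,0,0.5],[-4,3,-1,0,0,0,0.3],[-5,3,0,0,0,0,0.3]]' && python3 -m crank '[[-5,0,0,0,0,0,0.3],[-5,0,0,0,0,0,0.3]]'
python3 - <<'E'
from h import *
print(robot.get_obs()["position"])
a=cams.camera("scene")[60:300,160:400,::-1];b=cams.camera("top")[130:260,220:470,::-1]
a=cv2.resize(a,(400,400));b=cv2.resize(b,(400,208))
cv2.imwrite("pics/s7.png",np.hstack([a,np.vstack([b,np.zeros((192,400,3),np.uint8)])]))
E
```

```text
time: 21.58
position: [0.638, -0.2741, 0.2224]
tool_rot: [0.996, 0.09, -0.0, -0.0]
ft_force: [-0.2, -0.2, -0.3]
grip_width: 0.0252
grip_force: 0.0
time: 22.2
position: [0.561, -0.3505, 0.3254]
tool_rot: [0.996, 0.092, 0.002, 0.002]
ft_force: [0.3, 0.3, 0.4]
grip_width: 0.0482
grip_force: 0.0
time: 22.45
position: [0.4604, -0.3684, 0.3234]
tool_rot: [0.996, 0.09, 0.0, 0.0]
ft_force: [0.0, 0.2, 0.2]
grip_width: 0.0596
grip_force: 0.0
[ 0.4604 -0.3684  0.3234]
```

View pics/s7.png

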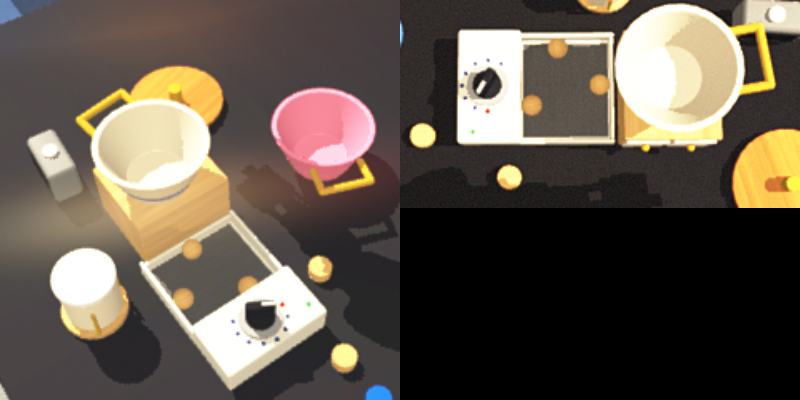

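All three balls lie in the tray and the crock is upright and empty, with the pucks unmoved. Next I'll put the lid back, since the gripper is near it.

Run:
```python
from h import *
to([.4703,-.358,.0905],1.746)
for p in((318.75,160),(344.4,183),(302.5,195.6)): print(w("top",*p,.023))
print(w("top",394.4,172.2,.185))
```

```text
t 22.55 d cm [ 1.4751 -0.729  23.27  ] tooly [ 0.1758 -0.9844 -0.0017] z [-0.003   0.0012 -1.    ]
rotvec [-0.0043 -0.0027 -3.1401]
rotvec [-0.0017  0.0027  0.0015]
[0.6742 0.0008 0.023 ]
[ 0.6177 -0.0643  0.023 ]
[0.5835 0.0388 0.023 ]
[ 0.6159 -0.1578  0.185 ]
```

```bash
python3 -m crank '[[1.5,-0.7,4,0,0,0,0.4],[0,0,5,0,0,0,0.4],[0,0,5,0,0,0,0.4],[0,0,5,0,0,0,0.4],[0,0,3,0,0,0,0.4]]' 30 && python3 -m crank '[[0,0,1.3,0,0,0,0.4],[0,0,0,0,0,0,0.4],[0,0,0,0,0,0,1],[0,0,0,0,0,0,1],[0,0,0,0,0,0,1]]' && python3 -m crank '[[0,0,0,0,0,0,1],[0,0,0,0,0,0,1],[0,0,0,0,0,0,1],[0,0,-2,0,0,0,1],[0,0,-4,0,0,0,1]]' && python3 -m crank '[[0,0,-5,0,0,0,1],[0,0,-5,0,0,0,1],[0,0,-5,0,0,0,1],[0,0,-3,0,0,0,1],[0,0,0,0,0,0,1]]'
python3 - <<'E'
from h import *
to([.617,-.1592,.268],1.746)
E
```

```text
time: 23.18
position: [0.4759, -0.3575, 0.1005]
tool_rot: [0.996, 0.09, -0.0, -0.001]
ft_force: [0.8, 0.0, -0.2]
grip_width: 0.0522
grip_force: 0.0
time: 23.8
position: [0.4758, -0.3585, 0.0908]
tool_rot: [0.996, 0.09, 0.001, 0.001]
ft_force: [0.0, -0.3, -0.3]
grip_width: 0.0301
grip_force: 0.0
time: 24.42
position: [0.4741, -0.3569, 0.148]
tool_rot: [0.996, 0.09, -0.002, -0.002]
ft_force: [0.9, 0.2, -2.0]
grip_width: 0.0233
grip_force: 30.0
time: 25.05
position: [0.4761, -0.3588, 0.3317]
tool_rot: [0.996, 0.09, 0.002, 0.002]
ft_force: [-0.6, 0.1, -1.8]
grip_width: 0.0233
grip_force: 30.0
t 25.05 d cm [ 17.4354 -17.1252   6.3436] tooly [ 0.1799 -0.9837  0.0045] z [ 0.0036 -0.004  -1.    ]
rotvec [ 0.0044  0.0071 -3.1359]
rotvec [ 0.0045 -0.0028  0.0056]
```

```bash
python3 -m crank '[[3.6,-3.4,0,0,0,0,1],[3.6,-3.4,0,0,0,0,1],[3.6,-3.4,0,0,0,0,1],[3.6,-3.4,0,0,0,0,1],[3.5,-3.5,1,0,0,0,1]]' && python3 -m crank '[[0,0,2,0,0,0,1],[0,0,0,0,0,0,1],[0,0,0,0,0,0,1]]'
python3 - <<'E'
from h import *
for i in range(3): to([.622,-.1592,.268],1.746); cams.camera("top")
shot("scene","s8.png",(180,60,330,180),5)
E
```

```text
time: 25.68
position: [0.621, -0.1562, 0.3171]
tool_rot: [0.996, 0.09, -0.001, -0.001]
ft_force: [0.8, -0.7, -1.9]
grip_width: 0.0231
grip_force: 30.0
time: 26.05
position: [0.6202, -0.1581, 0.2985]
tool_rot: [0.996, 0.09, -0.001, -0.0]
ft_force: [0.0, -0.8, -2.4]
grip_width: 0.0233
grip_force: 30.0
t 26.05 d cm [0.16   0.1455 3.0522] tooly [ 0.179  -0.9838 -0.0012] z [-0.0021  0.0008 -1.    ]
rotvec [-0.0031 -0.0018 -3.1368]
rotvec [-0.0012  0.002   0.0048]
t 26.1 d cm [0.1319 0.1025 3.139 ] tooly [ 0.1787 -0.9839 -0.0002] z [-0.0005  0.0001 -1.    ]
rotvec [-0.0007 -0.0003 -3.1371]
rotvec [-0.0002  0.0005  0.0045]
t 26.15 d cm [0.1178 0.0838 3.1944] tooly [ 0.1785 -0.9839  0.0003] z [ 0.0005 -0.0002 -1.    ]
rotvec [ 0.0006  0.0005 -3.1373]
rotvec [ 0.0003 -0.0004  0.0043]
```

View pics/s8.png

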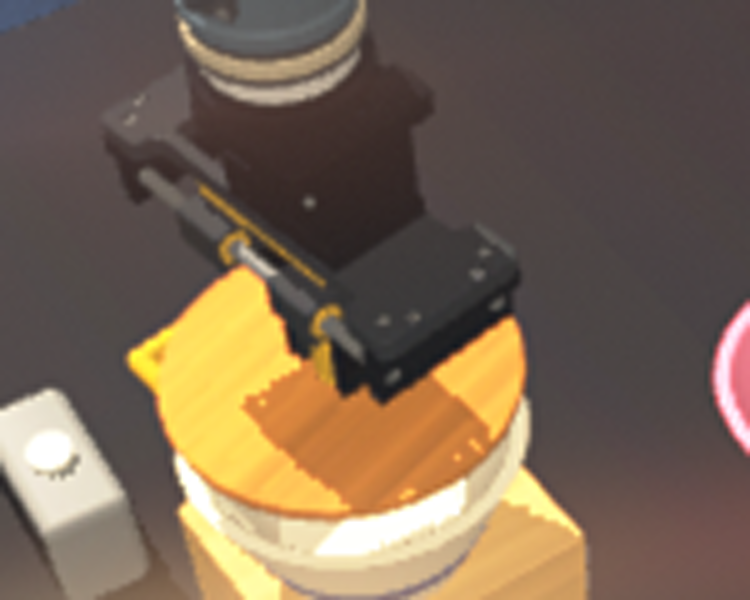

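Run:
```python
from h import *
t=np.linspace(0,2*np.pi,120)
for c,z in(((.617,-.1592),.2245),((.622,-.1592),.2245),((.617,-.1592),.185),((.6159,-.1585),.185)):
    P=np.array([px("scene",[c[0]+.085*np.cos(a),c[1]+.085*np.sin(a),z]) for a in t]);print(c,z,(P.min(0)-[180,60])*5,(P.max(0)-[180,60])*5)
```

```text
(0.617, -0.1592) 0.2245 [158.9897 239.0375] [527.6403 514.616 ]
(0.622, -0.1592) 0.2245 [149.2283 243.2268] [518.5364 519.6808]
(0.617, -0.1592) 0.185 [174.4559 296.1013] [531.7719 568.3879]
(0.6159, -0.1585) 0.185 [177.2104 296.0314] [534.4975 568.3049]
```

The lid's projected outline matches a centre of (0.617,-0.159), directly over the rim, so I'll lower it.

```bash
python3 -m crank '[[0,0,1,0,0,0,1],[0,0,0.8,0,0,0,1],[0,0,0.5,0,0,0,1],[0,0,0.5,0,0,0,1],[0,0,0.3,0,0,0,1]]' && python3 -m crank '[[0,0,0,0,0,0,1],[0,0,0.1,0,0,0,1],[0,0,0,0,0,0,1]]'
```

```text
time: 26.88
position: [0.6207, -0.1576, 0.2683]
tool_rot: [0.996, 0.09, -0.0, -0.0]
ft_force: [-0.3, -0.9, -2.8]
grip_width: 0.0234
grip_force: 30.0
time: 27.25
position: [0.6208, -0.1577, 0.2679]
tool_rot: [0.996, 0.09, 0.0, 0.0]
ft_force: [-0.7, 0.6, -2.0]
grip_width: 0.0235
grip_force: 30.0
```

```bash
python3 -m crank '[[0,0,0.1,0,0,0,1],[0,0,0,0,0,0,0.4],[0,0,0,0,0,0,0.4],[0,0,0,0,0,0,0.4],[0,0,-1,0,0,0,0.4]]' && python3 -m crank '[[0,0,-4,0,0,0,0.4],[0,0,-4,0,0,-0.174,0.4],[0,0,0,0,0,-0.174,0.4],[0,0,0,0,0,-0.174,0.4],[0,0,0,0,0,-0.174,0.4]]' && python3 -m crank '[[0,0,0,0,0,-0.174,0.4],[0,0,0,0,0,-0.174,0.4],[0,0,0,0,0,-0.174,0.4],[0,0,0,0,0,-0.174,0.4],[0,0,0,0,0,0,0.4]]'
python3 - <<'E'
from h import *
to([.4718,.069,.15],0)
print(robot.get_obs()["q"])
E
```

```text
time: 27.88
position: [0.6203, -0.1575, 0.2763]
tool_rot: [0.996, 0.09, -0.001, -0.0]
ft_force: [-0.1, -0.0, 0.1]
grip_width: 0.0501
grip_force: 0.0
time: 28.5
position: [0.6208, -0.1577, 0.3578]
tool_rot: [0.904, 0.427, 0.0, 0.0]
ft_force: [-0.1, -0.7, -0.9]
grip_width: 0.052
grip_force: 0.0
time: 29.12
position: [0.6209, -0.1577, 0.3575]
tool_rot: [0.707, 0.707, 0.0, 0.0]
ft_force: [0.3, 0.1, 0.1]
grip_width: 0.0521
grip_force: 0.0
t 29.12 d cm [ 22.6785 -14.9251  20.7244] tooly [ 1.     -0.      0.0009] z [ 0.0009 -0.0003 -1.    ]
rotvec [ 0.0009  0.0003 -0.    ]
rotvec [ 0.0005 -0.0014  3.1416]
[-0.423   0.4874  1.3138  0.0001  1.3395 -0.4229]
```

Tool y is now along world +x and tool x along world +y. Now I'll move over puck 2 and check both pucks with automated segmentation.

```bash
cat >> h.py <<'E'
def pucks():
    for n in("scene",):
        a=cams.camera(n);h=cv2.cvtColor(a,cv2.COLOR_RGB2HSV)
        m=cv2.inRange(h,(12,60,110),(32,255,255))
        k,_,s,c=cv2.connectedComponentsWithStats(m)
        for i in range(1,k):
            if 50<s[i,4]<900: print(n,s[i,4],c[i],w(n,*c[i],.012))
E
python3 -m crank '[[4.5,-3,2,0,0,0,0.4],[4.5,-3,2,0,0,0,0.4],[4.5,-3,2,0,0,0,0.4],[4.5,-3,2,0,0,0,0.4],[4.6,-3,2,0,0,0,0.4]]' && python3 -m crank '[[0,0,5,0,0,0,0.4],[0,0,2,0,0,0,0.4],[0,0,0,0,0,0,0.4]]'
python3 - <<'E'
from h import *
pucks(); to([.4718,.069,.074],0)
shot("scene","s9.png",(260,180,440,320),4)
E
```

```text
time: 29.75
position: [0.4697, 0.0692, 0.2569]
tool_rot: [0.708, 0.706, 0.001, 0.001]
ft_force: [0.0, 0.3, -1.0]
grip_width: 0.0522
grip_force: 0.0
time: 30.12
position: [0.4698, 0.0682, 0.1859]
tool_rot: [0.707, 0.707, -0.001, -0.001]
ft_force: [-0.0, 0.3, -0.2]
grip_width: 0.0521
grip_force: 0.0
scene 145 [236.5034  16.531 ] [ 0.2896 -0.8724  0.012 ]
scene 142 [368.7887  17.9225] [-0.1085 -0.5869  0.012 ]
scene 504 [216.6012  45.6468] [ 0.4294 -0.7621  0.012 ]
scene 175 [475.6743  87.4571] [-0.1569 -0.1004  0.012 ]
scene 141 [361.9149 150.9929] [ 0.3074 -0.0991  0.012 ]
scene 53 [357.1887 183.9811] [ 0.39   -0.0148  0.012 ]
scene 564 [610.4663 205.6348] [-0.1143  0.4171  0.012 ]
scene 210 [351.5238 220.6286] [0.4731 0.0684 0.012 ]
scene 801 [218.5194 248.995 ] [ 0.7925 -0.0528  0.012 ]
scene 102 [307.4804 229.9706] [0.5817 0.0271 0.012 ]
scene 144 [269.6667 238.4861] [ 0.6733 -0.0064  0.012 ]
scene 238 [365.9748 274.3151] [0.5349 0.2057 0.012 ]
t 30.18 d cm [ 0.0975  0.1198 11.2828] tooly [ 1.      0.0002 -0.0003] z [-0.0003  0.0001 -1.    ]
rotvec [-0.0003 -0.0001  0.0002]
rotvec [ 0.0001 -0.0004 -3.1414]
```

View pics/s9.png

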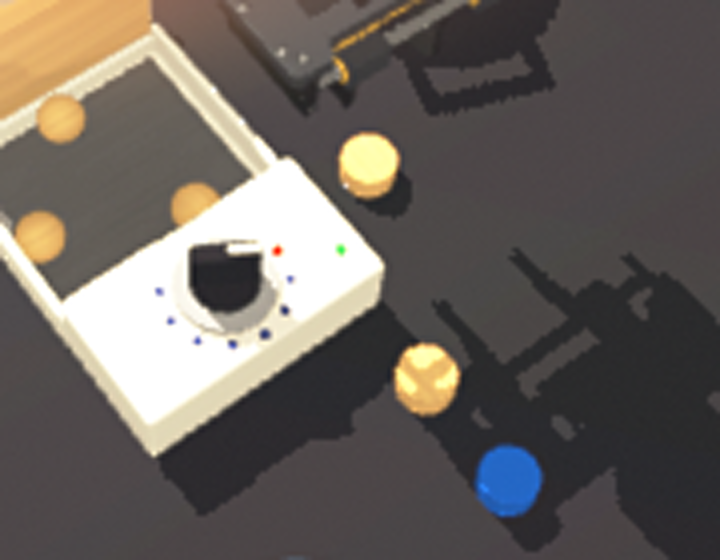

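```bash
python3 -m crank '[[0,0.2,4,0,0,0,0.4],[0,0,4,0,0,0,0.4],[0,0,2,0,0,0,0.4],[0,0,1.1,0,0,0,0.4],[0,0,0,0,0,0,1]]' 15 && python3 -m crank '[[0,0,0,0,0,0,1],[0,0,0,0,0,0,1],[0,0,0,0,0,0,1],[0,0,-3,0,0,0,1],[0,0,-4,0,0,0,1]]'
python3 - <<'E'
from h import *
to([.567,-.02,.145],0)
E
```

```text
time: 30.85
position: [0.473, 0.0678, 0.0761]
tool_rot: [0.707, 0.708, 0.0, 0.0]
ft_force: [0.3, -0.6, 0.1]
grip_width: 0.0475
grip_force: 0.0
time: 31.48
position: [0.4716, 0.068, 0.146]
tool_rot: [0.706, 0.708, -0.001, -0.001]
ft_force: [0.7, -0.4, -0.0]
grip_width: 0.0356
grip_force: 15.0
t 31.48 d cm [-8.822   9.5253  0.0672] tooly [ 1.      0.0018 -0.0027] z [-0.0027  0.0003 -1.    ]
rotvec [-0.0027 -0.0003  0.0018]
rotvec [ 0.0004 -0.0042 -3.1397]
```

```bash
python3 -m crank '[[-3,3.6,0,0,0,0,1],[-3,3.6,0,0,0,0,1],[-2.7,3.4,0,0,0,0,1],[0,0,2.5,0,0,0,1],[0,0,2.5,0,0,0,1]]' && python3 -m crank '[[0,0,0,0,0,0,0.45],[0,0,0,0,0,0,0.45],[0,0,0,0,0,0,0.45],[0,0,-3,0,0,0,0.45],[0,0,-4,0,0,0,0.45]]'
python3 - <<'E'
from h import *
pucks();to([.534,.205,.15],0)
E
```

```text
time: 32.1
position: [0.5789, -0.0194, 0.0955]
tool_rot: [0.707, 0.707, 0.0, 0.0]
ft_force: [-0.5, -0.5, -0.3]
grip_width: 0.0352
grip_force: 15.0
time: 32.72
position: [0.5781, -0.0186, 0.1665]
tool_rot: [0.706, 0.708, -0.0, -0.001]
ft_force: [1.1, -0.6, -0.4]
grip_width: 0.0476
grip_force: 0.0
scene 364 [424.4918   7.1538] [-0.3243 -0.5204  0.012 ]
scene 111 [455.3153   4.027 ] [-0.4346 -0.4689  0.012 ]
scene 171 [473.655   86.6023] [-0.1545 -0.1069  0.012 ]
scene 294 [  8.7279 113.8741] [ 1.1076 -0.8296  0.012 ]
scene 312 [365.984  168.3077] [ 0.3368 -0.0434  0.012 ]
scene 140 [294.2357 186.8714] [ 0.5362 -0.1038  0.012 ]
scene 576 [610.1962 205.3038] [-0.1146  0.416   0.012 ]
scene 110 [275.2273 209.9273] [ 0.6174 -0.0703  0.012 ]
scene 203 [299.8867 215.3744] [ 0.5736 -0.0199  0.012 ]
scene 817 [218.2901 249.0282] [ 0.793 -0.053  0.012]
scene 101 [307.6139 229.9703] [0.5814 0.0273 0.012 ]
scene 142 [269.6408 238.4859] [ 0.6734 -0.0064  0.012 ]
scene 224 [366.0893 274.4911] [0.535  0.2062 0.012 ]
scene 54 [348.5185 364.2407] [0.6926 0.345  0.012 ]
t 32.77 d cm [22.4175 -4.6673  2.1377] tooly [1.     0.0025 0.0091] z [ 0.0091 -0.002  -1.    ]
rotvec [0.0091 0.002  0.0025]
rotvec [-0.0032  0.0143 -3.1391]
```

```bash
python3 -m crank '[[0,0,-2,0,0,0,0.45],[4.5,-0.9,0,0,0,0,0.4],[4.5,-0.9,0,0,0,0,0.4],[4.5,-0.9,0,0,0,0,0.4],[4.5,-0.9,0,0,0,0,0.4]]' && python3 -m crank '[[4.5,-0.9,0,0,0,0,0.4],[0,0,3,0,0,0,0.4],[0,0,0,0,0,0,0.4]]'
python3 - <<'E'
from h import *
pucks();to([.535,.2055,.074],0)
E
```

```text
time: 33.4
position: [0.5421, 0.1626, 0.1868]
tool_rot: [0.706, 0.708, 0.001, 0.001]
ft_force: [1.1, 0.5, -0.0]
grip_width: 0.0519
grip_force: 0.0
time: 33.78
position: [0.5316, 0.2067, 0.155]
tool_rot: [0.706, 0.708, -0.001, -0.001]
ft_force: [0.1, -0.7, 0.5]
grip_width: 0.0521
grip_force: 0.0
scene 126 [237.127   16.1508] [ 0.2865 -0.8731  0.012 ]
scene 409 [422.868    6.8093] [-0.3208 -0.5256  0.012 ]
scene 308 [382.2305  19.5325] [-0.143 -0.551  0.012]
scene 498 [216.6466  45.6606] [ 0.4293 -0.7619  0.012 ]
scene 74 [491.8784  91.9189] [-0.184  -0.0566  0.012 ]
scene 614 [610.3811 205.0717] [-0.1156  0.4159  0.012 ]
scene 206 [299.9078 215.335 ] [ 0.5735 -0.02    0.012 ]
scene 123 [378.8618 224.4878] [0.4225 0.1171 0.012 ]
scene 637 [220.2088 248.989 ] [ 0.7891 -0.0504  0.012 ]
scene 99 [307.596  229.8889] [0.5813 0.027  0.012 ]
scene 144 [269.6944 238.4236] [ 0.6732 -0.0065  0.012 ]
scene 242 [365.9463 273.7562] [0.5341 0.2045 0.012 ]
t 33.83 d cm [-0.0737  0.2529  8.1865] tooly [ 1.      0.0025 -0.001 ] z [-0.001  -0.0003 -1.    ]
rotvec [-0.001   0.0003  0.0025]
rotvec [-0.0004 -0.0016 -3.1391]
```

```bash
python3 -m crank '[[-0.1,0.2,4,0,0,0,0.4],[0,0,3,0,0,0,0.4],[0,0,1.1,0,0,0,0.4],[0,0,0,0,0,0,1],[0,0,0,0,0,0,1]]' 15 && python3 -m crank '[[0,0,0,0,0,0,1],[0,0,0,0,0,0,1],[0,0,-4,0,0,0,1],[0,0,-4,0,0,0,1],[0,0,-4,0,0,0,1]]'
python3 - <<'E'
from h import *
to([.632,0.005,.195],0);pucks()
E
```

```text
time: 34.45
position: [0.536, 0.2051, 0.0761]
tool_rot: [0.707, 0.708, 0.001, 0.001]
ft_force: [0.5, -1.1, -0.1]
grip_width: 0.0391
grip_force: 0.0
time: 35.08
position: [0.5346, 0.2052, 0.1959]
tool_rot: [0.706, 0.708, -0.0, -0.0]
ft_force: [0.2, -0.4, -0.2]
grip_width: 0.0356
grip_force: 15.0
t 35.08 d cm [-20.0407   9.6956   0.0855] tooly [ 1.      0.0021 -0.0006] z [-0.0006  0.     -1.    ]
rotvec [-0.0006 -0.      0.0021]
rotvec [ 0.     -0.0009 -3.1395]
scene 124 [237.6048  15.8065] [ 0.284 -0.874  0.012]
scene 409 [422.868    6.8093] [-0.3208 -0.5256  0.012 ]
scene 309 [382.301  19.534] [-0.1432 -0.5508  0.012 ]
scene 500 [216.662  45.678] [ 0.4293 -0.7618  0.012 ]
scene 61 [493.5574  91.6557] [-0.1893 -0.0545  0.012 ]
scene 131 [353.374  170.8779] [ 0.3712 -0.0562  0.012 ]
scene 615 [610.3203 205.0423] [-0.1156  0.4157  0.012 ]
scene 143 [380.4266 212.9091] [0.397  0.0925 0.012 ]
scene 204 [299.8529 215.3922] [ 0.5737 -0.0199  0.012 ]
scene 627 [220.5008 248.9697] [ 0.7884 -0.0501  0.012 ]
scene 101 [307.4851 229.9208] [0.5816 0.027  0.012 ]
scene 144 [269.6944 238.4236] [ 0.6732 -0.0065  0.012 ]
scene 68 [376.1029 255.6471] [0.484  0.1813 0.012 ]
```

```bash
python3 -m crank '[[-4.6,2.5,0,0,0,0,1],[-4.6,2.5,0,0,0,0,1],[-4.6,2.5,0,0,0,0,1],[-4.6,2.4,0,0,0,0,1],[0,0,4.5,0,0,0,1]]' && python3 -m crank '[[0,0,4,0,0,0,1],[0,0,1,0,0,0,1],[0,0,0,0,0,0,0.5],[0,0,0,0,0,0,0.5],[0,0,0,0,0,0,0.5]]' && python3 -m crank '[[0,0,-4,0,0,0,0.5],[0,0,-4,0,0,0,0.5],[0,0,-2,0,0,0,0.5],[-5,-5,0,0,0,0,0.5],[-5,-5,0,0,0,0,0.5]]'
python3 - <<'E'
from h import *
print(robot.get_obs()["position"],robot.get_obs()["q"])
a=cams.camera("scene")[150:300,220:400,::-1];b=cams.camera("top")[120:240,220:400,::-1]
cv2.imwrite("pics/s10.png",np.vstack([cv2.resize(a,(400,333)),cv2.resize(b,(400,267))]))
E
```

```text
time: 35.75
position: [0.6399, 0.0169, 0.153]
tool_rot: [0.708, 0.706, 0.004, 0.006]
ft_force: [-0.1, 0.8, -0.3]
grip_width: 0.0352
grip_force: 15.0
time: 36.38
position: [0.6354, 0.0215, 0.1015]
tool_rot: [0.706, 0.708, 0.001, 0.001]
ft_force: [0.1, 0.2, 0.6]
grip_width: 0.0433
grip_force: 0.0
time: 37.0
position: [0.546, -0.0678, 0.2014]
tool_rot: [0.705, 0.709, 0.001, 0.002]
ft_force: [-0.2, -0.6, -0.3]
grip_width: 0.0438
grip_force: 0.0
[ 0.546  -0.0678  0.2014] [-0.3264  0.5527  1.7087 -0.0004  0.876  -0.3307]
```

View pics/s10.png

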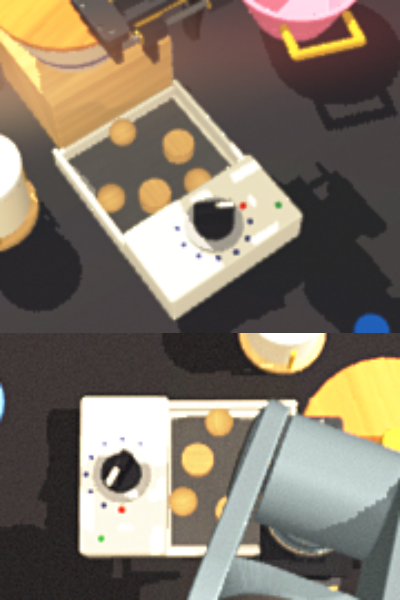

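```bash
cat >> h.py <<'E'
def dial(im=None):
    a=cams.camera("top") if im is None else im
    c=px("top",[.6075,.1045,.094]); g=a.min(2).astype(float)
    yy,xx=np.mgrid[:400,:640]
    r=np.hypot(xx-c[0],yy-c[1])
    m=((g<60)&(r<13)).astype(np.uint8); m=cv2.morphologyEx(m,cv2.MORPH_CLOSE,np.ones((5,5)))
    q=(g>130)&(r<9)
    P=np.array([w("top",x,y,.094)[:2] for y,x in zip(*np.nonzero(q))])
    B=np.array([w("top",x,y,.094)[:2] for y,x in zip(*np.nonzero(m))])
    print("c",c,"bar",len(B),B.mean(0) if len(B) else 0)
    print("ptr",len(P),P.mean(0)); u,s,v=np.linalg.svd(P-P.mean(0)); print(s,v[0],"deg",np.degrees(np.arctan2(-v[0][1]*np.sign(v[0][0]),abs(v[0][0]))))
    x0,y0=np.round(c).astype(int); print(g[y0-9:y0+10,x0-11:x0+10].astype(int))
E
python3 - <<'E'
from h import *
dial(cv2.imread("pics/top0.png")[:,:,::-1])
E
```

```text
c [273.229  180.4466] bar 224 [0.6037 0.1027]
ptr 48 [0.6102 0.1113]
[0.0841 0.0502] [-0.9862  0.1654] deg 9.517840301721572
[[254 255 255 255 255 255 251 253 242 237 242 242 239 215 251 246 244 246
  252 255 255]
 [255 255 255 255 242 239 238 241 239 235 243 249 180 100 125 179 246 240
  240 247 255]
 [255 255 255 244 230 234 237 244 245 247 217 180  75  29  43  81 153 205
  242 236 243]
 [255 255 236 248 241 242 248 251 180 120  89  69  32  40  43  49  62 118
  244 241 234]
 [243 244 163 184 178 175 158 126  74  36  28  34  39  44  53  52  38  63
  184 245 238]
 [192 185 145 149 146 120  54  38  27  23  27  43  50  50  53  55  35  33
   89 216 245]
 [205 161 145 160 152  82  22  23  33  25  38  55  53  49  56  48  36  23
   42 128 246]
 [188 151 153 157  89  41  27  22  30  33  49  51  53  61  59  42  34  29
   41  66 189]
 [178 144 159 152  54  27  36  35  26  42  45  42  49  57  54  38  29  42
   51  45 109]
 [159 149 150 125  39  25  29  24  42 140 156  66  56  52  39  29  40  57
   58  43  67]
 [154 151 150  77  31  30  30  16 102 255 255 162  57  42  33  33  41  54
   56  51  56]
 [145 149 152  85  33  30  18  45 194 255 255 117  45  35  33  35  56  58
   55  57  55]
 [154 152 156  95  37  18  22 137 255 255 191  58  37  32  37  44  57  50
   54  53  51]
 [152 151 156  87  34  13  69 238 255 255  94  33  32  28  47  52  62  62
   55  50  52]
 [150 151 144  89  26  38 179 255 255 157  51  36  29  40  57  59  56  54
   55  50  72]
 [156 151 158 140  68  92 255 255 234  73  36  26  41  49  61  57  65  58
   49  46 114]
 [175 157 156 156  82  69 255 255 128  44  38  24  42  61  59  57  54  57
   45  66 158]
 [158 152 153 158 141  81 108 142  44  38  30  33  47  59  59  59  54  50
   63 153 239]
 [208 177 146 155 156 137  75  32  11  14  29  39  55  59  60  55  38  55
  152 243 245]]
```

```bash
python3 -m crank '[[4.5,1.6,-1,0,0,0,0.45],[4.5,1.6,0,0,0,0,0.45],[4.5,1.6,0,0,0,0,0.45],[3.6,1.3,0,0,0,0,0.45],[0,0,0,0,0,-0.18,0.45]]' && python3 -m crank '[[0,0,0,0,0,-0.18,0.45],[0,0,0,0,0,-0.18,0.45],[0,0,0,0,0,-0.18,0.45],[0,0,0,0,0,-0.18,0.45],[0,0,0,0,0,-0.18,0.45]]' && python3 -m crank '[[0,0,0,0,0,0,0.45],[0,0,0,0,0,0,0.45]]'
python3 - <<'E'
from h import *
to([.6075,.1045,.138],np.radians(62))
to([.6075,.1045,.138],np.radians(62))
shot("scene","s11.png",(260,180,370,280),5)
E
```

```text
time: 37.72
position: [0.6083, 0.1076, 0.2109]
tool_rot: [0.636, 0.771, 0.002, 0.001]
ft_force: [-0.2, -0.5, -0.2]
grip_width: 0.0475
grip_force: 0.0
time: 38.35
position: [0.6075, 0.1047, 0.2108]
tool_rot: [0.239, 0.971, 0.0, 0.001]
ft_force: [-0.5, -1.5, 0.7]
grip_width: 0.0478
grip_force: 0.0
time: 38.6
position: [0.6071, 0.1043, 0.2103]
tool_rot: [0.243, 0.97, 0.0, 0.001]
ft_force: [0.4, 0.5, 0.1]
grip_width: 0.0478
grip_force: 0.0
t 38.6 d cm [-0.0158  0.0274  7.2276] tooly [0.4715 0.8818 0.0007] z [ 0.0011  0.0001 -1.    ]
rotvec [ 0.0007  0.0009 -0.0023]
rotvec [ 0.0015 -0.001   3.1393]
t 38.6 d cm [-0.0158  0.0274  7.2276] tooly [0.4715 0.8818 0.0007] z [ 0.0011  0.0001 -1.    ]
rotvec [ 0.0007  0.0009 -0.0023]
rotvec [ 0.0015 -0.001   3.1393]
```

View pics/s11.png

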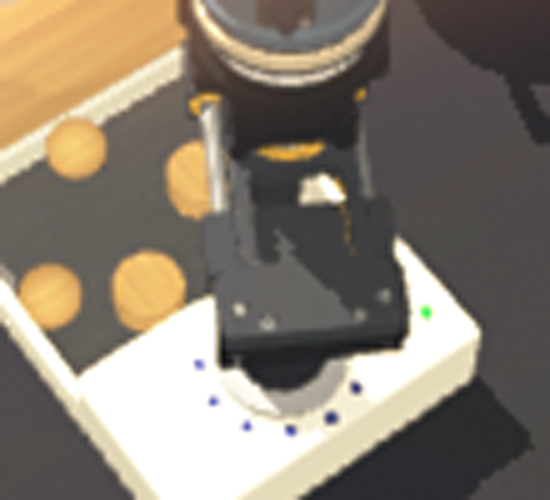

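Aligned over the dial. Descend, then close gently.

```bash
python3 -m crank '[[0,0,2.5,0,0,0,0.45],[0,0,2.5,0,0,0,0.45],[0,0,1.2,0,0,0,0.45],[0,0,1,0,0,0,0.45],[0,0,0,0,0,0,0.45]]' 10 && python3 -m crank '[[0,0,0,0,0,0,1],[0,0,0,0,0,0,1],[0,0,0,0,0,0,1],[0,0,0,0,0,0,1],[0,0,0,0,0,0,1]]'
python3 - <<'E'
from h import *
o=robot.get_obs();r=R.from_quat(o["tool_rot"]).inv();print(r.apply(o["ft_force"]),o["moment"],o["position"])
E
```

```text
time: 39.28
position: [0.6067, 0.1039, 0.1373]
tool_rot: [0.242, 0.97, -0.0, -0.0]
ft_force: [-0.3, -2.0, 0.9]
grip_width: 0.0479
grip_force: 0.0
time: 39.9
position: [0.608, 0.1059, 0.1381]
tool_rot: [0.243, 0.97, 0.002, 0.001]
ft_force: [2.7, 7.1, -0.5]
grip_width: 0.0136
grip_force: 10.0
[0.9864 7.4928 0.5809] [ 1.1894 -0.4603 -0.014 ] [0.608  0.1059 0.1381]
```

```bash
python3 -m crank '[[0,0.25,0,0,0,0,1],[0,0,0,0,0,0,1],[0,0,0,0,0,0,1]]' 20
python3 - <<'E'
from h import *
o=robot.get_obs();r=R.from_quat(o["tool_rot"]).inv();print(r.apply(o["ft_force"]),o["moment"],o["position"])
E
```

```text
time: 40.28
position: [0.6082, 0.1062, 0.1381]
tool_rot: [0.242, 0.97, 0.0, 0.0]
ft_force: [0.1, 1.0, 3.2]
grip_width: 0.0137
grip_force: 20.0
[ 0.3801  0.9265 -3.1688] [ 0.3278 -0.1551  0.0209] [0.6082 0.1062 0.1381]
```

```bash
python3 -m crank '[[0,0,0,0,0,0.13,1],[0,0,0,0,0,0.13,1],[0,0,0,0,0,0.13,1],[0,0,0,0,0,0.13,1],[0,0,0,0,0,0,1]]'
python3 - <<'E'
from h import *
o=robot.get_obs();r=R.from_quat(o["tool_rot"]).inv();print(r.apply(o["ft_force"]),o["moment"],o["position"])
E
```

```text
time: 40.9
position: [0.6086, 0.1067, 0.1381]
tool_rot: [0.483, 0.876, 0.001, 0.0]
ft_force: [1.3, 4.0, 2.4]
grip_width: 0.0137
grip_force: 20.0
[ 2.698   3.1923 -2.4381] [ 0.7243 -0.3742 -0.0391] [0.6086 0.1067 0.1381]
```

```bash
python3 -m crank '[[0.1,0.1,0,0,0,0.13,1],[0,0,0,0,0,0.13,1],[0,0,0,0,0,0.13,1],[0,0,0,0,0,0.13,1],[0,0,0,0,0,0,1]]' && python3 -m crank '[[0,0,0,0,0,0.13,1],[0,0,0,0,0,0.13,1],[0,0,0,0,0,0.13,1],[0,0,0,0,0,0.14,1],[0,0,0,0,0,0,1]]' && python3 -m crank '[[0,0,0,0,0,0,1],[0,0,0,0,0,0,0.45],[0,0,0,0,0,0,0.45],[0,0,0,0,0,0,0.45],[0,0,0,0,0,0,0.45]]' && python3 -m crank '[[0,0,-2,0,0,0,0.45],[0,0,-4,0,0,0,0.45],[0,0,-4,0,0,0,0.45],[0,0,-3,0,0,0,0.45],[0,0,0,0,0,0,0.45]]'
python3 - <<'E'
from h import *
to([.40,-.25,.35],0)
E
```

```text
time: 41.52
position: [0.6093, 0.1071, 0.1381]
tool_rot: [0.691, 0.723, 0.001, 0.001]
ft_force: [3.3, 0.6, 2.5]
grip_width: 0.0143
grip_force: 20.0
time: 42.15
position: [0.6098, 0.1069, 0.1381]
tool_rot: [0.856, 0.517, 0.001, 0.001]
ft_force: [4.5, -0.5, 1.0]
grip_width: 0.0136
grip_force: 20.0
time: 42.78
position: [0.6075, 0.1076, 0.1373]
tool_rot: [0.857, 0.516, -0.001, -0.001]
ft_force: [0.7, 0.4, 0.1]
grip_width: 0.0438
grip_force: 0.0
time: 43.4
position: [0.6095, 0.1076, 0.2704]
tool_rot: [0.857, 0.516, 0.002, 0.001]
ft_force: [0.1, 0.8, 0.1]
grip_width: 0.0478
grip_force: 0.0
t 43.4 d cm [-41.3848  -1.711   -8.0754] tooly [ 0.8834 -0.4685  0.005 ] z [ 0.0056  0.     -1.    ]
rotvec [ 0.0055 -0.0014 -0.4876]
rotvec [-0.0019 -0.0075  2.654 ]
```

```bash
python3 -m crank '[[-3,0,-4,0,0,0,0.45],[-5,0,-4,0,0,0,0.45],[-5,0,0,0,0,0,0.45],[-5,0,0,0,0,0,0.45],[-5,0,0,0,0,0,0.45]]' && python3 -m crank '[[-5,0,0,0,0,0,0.45],[-5,0,0,0,0,0,0.45],[-5,0,0,0,0,0,0.45],[0,0,0,0,0,0,0.45]]'
python3 - <<'E'
from h import *
a=cams.camera("scene")[70:290,180:380,::-1];b=cams.camera("top")[110:230,240:430,::-1]
cv2.imwrite("pics/s12.png",np.hstack([cv2.resize(a,(350,385),interpolation=2),cv2.resize(b,(450,284),interpolation=2)[:, :].__class__ and cv2.copyMakeBorder(cv2.resize(b,(450,284),interpolation=2),0,101,0,0,0)]))
E
```

```text
time: 44.02
position: [0.4994, -0.0955, 0.3453]
tool_rot: [0.857, 0.516, -0.001, -0.001]
ft_force: [0.2, -0.7, -0.4]
grip_width: 0.0474
grip_force: 0.0
time: 44.52
position: [0.429, -0.2294, 0.3453]
tool_rot: [0.858, 0.513, -0.001, -0.001]
ft_force: [0.9, 0.6, 0.1]
grip_width: 0.0477
grip_force: 0.0
```

View pics/s12.png

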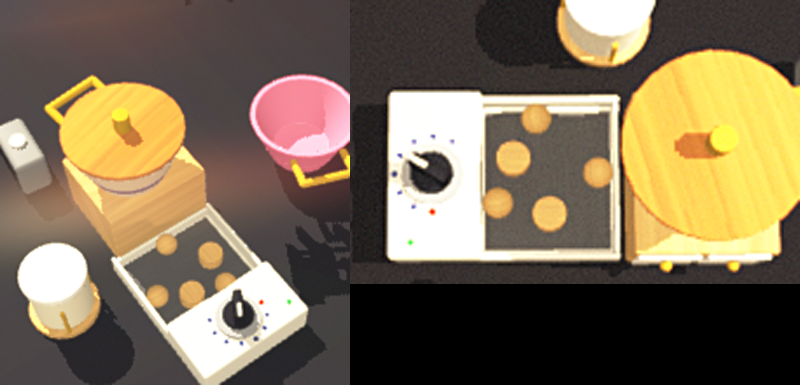

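Run:
```python
from h import *
def an(a):
    c=px("top",[.609,.1065,.094]); g=a.min(2).astype(np.uint8)
    yy,xx=np.mgrid[:400,:640]; r=np.hypot(xx-c[0],yy-c[1])
    k,l,s,ce=cv2.connectedComponentsWithStats(((g>150)&(r<15)).astype(np.uint8))
    for i in range(1,k):
        if 8<s[i,4]<60:
            P=np.array([w("top",x,y,.094)[:2] for y,x in zip(*np.nonzero(l==i))]);d=P.mean(0)-[.609,.1065];v=np.linalg.svd(P-P.mean(0))[2][0];v=v*np.sign(v@d)
            print(s[i,4],P.mean(0),"line cw from -x deg",np.degrees(np.arctan2(v[1],-v[0])), "centre dir",np.degrees(np.arctan2(d[1],-d[0])))
an(cv2.imread("pics/top0.png")[:,:,::-1]); an(cams.camera("top"))
t=np.array([w("top",180+u/2.6,80+v/2.6,.05)[:2] for u,v in((246,311),(226,304),(210,289),(205,268),(211,248),(227,232),(247,228),(268,232))])
print(np.degrees(np.arctan2(t[:,1]-.1055,-(t[:,0]-.6075))))
```

```text
22 [0.5997 0.111 ] line cw from -x deg 30.32818171786895 centre dir 25.864481386420618
[  -1.5999   28.1069   59.559    90.2721  119.6809  150.8709  178.7881
 -152.0917]
```

Run:
```python
from h import *
a=cams.camera("top");c=px("top",[.609,.1065,.094]);g=a.min(2)
yy,xx=np.mgrid[:400,:640]; r=np.hypot(xx-c[0],yy-c[1])
for th,rr in((150,9),(200,10),(150,8),(200,9)):
    k,l,s,ce=cv2.connectedComponentsWithStats(((g>th)&(r<rr)).astype(np.uint8))
    for i in range(1,k):
        P=np.array([w("top",x,y,.094)[:2] for y,x in zip(*np.nonzero(l==i))])
        if len(P)<6: continue
        d=P.mean(0)-[.609,.1065];v=np.linalg.svd(P-P.mean(0))[2][0];v=v*np.sign(v@d)
        print(th,rr,s[i,4],np.degrees(np.arctan2(v[1],-v[0])),np.degrees(np.arctan2(d[1],-d[0])))
```

```text
150 9 57 -115.3742636353265 159.26664290263318
200 10 67 -106.42404441570287 168.76664302185324
150 8 15 -92.60157409558154 177.99390339345604
150 8 22 119.7800298862173 116.87493737757949
200 9 27 93.39821651780035 179.77181023540442
200 9 19 120.18282478326833 117.96695969897024
```

The pointer measures 120°, which is the fourth click. The cedar is in the tray, the lid is on, and the arm is clear of everything, so I'm handing in.

```bash
python3 -c "
from rig import ticket
print(ticket.hand_in())"
```

```text
the job is handed in; nothing more can be done
None
```

The job is handed in, though no verdict came back: by the last camera check the three balls and two pucks are in the tray, the crock is upright with its lid on, and the dial is at the fourth click.

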